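Invert the control bottles and load the bench mixer

ROBOT

A 6-joint arm with a two-finger parallel gripper is mounted at the origin on the work surface. World frame = base frame: x ahead of the robot, y to its left, z up, the work surface at z = 0. Lengths are in m, angles in rad, forces in N, time in s.
With the tool pointing down it reaches from about 0.35 to 0.85 m from the base axis. Payload 8.1 kg.
Tool frame: the origin (TCP) lies between the finger pads; the fingertips stand 11 mm ahead of it and the grasp point (between the pads) lies 8 mm behind it (r.nose_length is the distance from the TCP to the fingertips, in m); z points along the fingers, y is the line along which they close (so a half turn about z gives the same grasp; the last joint's range is limited). The gripper opens to 85 mm and grips with 20 to 120 N. Pads are 22 mm wide; open, the fingers measure 114 mm over their backs; the gripper's body (76 mm by 85 mm) begins 54 mm behind the grasp point. The pads swing forward as they close: fully open they stand 13 mm farther back than shut.
Start: joints at [-1.38, 0.13, 1.488, -0, 1.523, -0.085], TCP at [0.163, -0.577, 0.242] pointing down, gripper open.
Joint ranges: [-2.96, 2.96], [-0.89, 2.26], [0.02, 2.5], [-1.34, 4.48], [0, 2.73], [-2.66, 2.66]. Speed limits (rad/s): [2.39, 2.39, 2.79, 3.14, 3.14, 3.14].

INTERFACE

Orientations are given as a unit quaternion [x, y, z, w].
In Python, from station import r gives the robot as it stands.
- The arm moves only by the tool play_rows, never from a script. Its argument "deltas" is a list of rows, each a list of 7 numbers: the shift along the world's x, y, z normalised to -1 to 1, where 1 is 0.12 m, then the turn, a rotation vector about the world's x, y, z normalised to -1 to 1, where 1 is 90 degrees, then the opening, from 0 (shut) to 1 (fully open). A call has 1 to 5 rows; each row shifts and turns the commanded pose from where the row before left it; what a row does not reach is not made up. A row lasts 1/12 s, in which the tool goes at most 41.7 mm and 7.16 degrees, less where a joint would pass 70% of its speed; a pose out of reach is approached as far as the arm can. A call with a number of a shift or a turn outside -1 to 1 is refused whole. A call with a gripper value outside its range is refused whole. The fingers move at their own pace and stop on an object; the grip force is fixed at half the most. Time passes only in rows, so rows that do not move let the fingers close. It gives the time, the measured TCP pose, the force, the opening and the grip force at its end, in the units of the state.
- r.state(): the state, without advancing time (a new reading comes with each control period).
- r.grab_frame(name): name is "side" or "top"; returns (picture, depth): 480x640x3 uint8, blue, green, red; 480x640 float32, m along the optical axis (not along the pixel's ray), 0 where there is no reading.
- r.camera_model(name): a dict with "fx", "fy", "cx", "cy" (pixels), "R" (3x3) and "t" (3): a world point X has camera coordinates R X + t. Camera axes: x right, y down, z forward; pixel columns grow to the right and rows downward; lengths in m; the calibration is good to about 2 mm. A picture is of the moment at which its call begins. camera_model takes no time and is no camera call.
- r.sign_off(): hands the job in; it is judged then, once.
The state is a dict: "t": time; "qpos": joint angles; "qvel": joint speeds; "joint_torque": joint torques, N m; "tool_pos": TCP position; "orientation": TCP orientation; "ft_force": force on the tool from outside, world axes, zero at the start; "ft_torque": the same for the moment, N m; "grip_width": finger opening in m; "finger_force": force on a finger pad.
Only numpy, scipy, OpenCV 4.12 (cv2) and the standard library are available. Lean on these libraries where they do the work, as an engineer would, in place of code of your own. Each camera call takes 0.05 s, during which the arm holds its last target. There are 200 camera calls.

TASK

Press the mixer's red mushroom stop down so that it stays down, then load the closed bottles from the counter one at a time, the tallest first and the shortest last: lift each one, turn it upside down, cap within 40 degrees of straight down, hold it so for a second, then set it down gently and upright, wholly on the mixer's rubber mat. When all of them stand there, turn the stop's head clockwise until it comes back up, let go, and leave the other things on the counter where they are.

Things in the scene. Friction and masses are not known exactly. Their poses are not given: they have to be found in the camera images.
- tall: The tallest of the bottles: closed rigid round white bottle, 160 mm tall: straight body of diameter 56 mm from the foot up to 120 mm, then a narrower shoulder and a grey cap of diameter 38 mm; about 280 g, most of it in the weighted foot, so it does not topple easily. Origin: centre of its underside; z runs up to the cap. Starts upright on the counter, right of the mixer; may be absent
- middle: The middle of the bottles: closed rigid round white bottle, 130 mm tall: straight body of diameter 56 mm from the foot up to 90 mm, then a narrower shoulder and a grey cap of diameter 38 mm; about 220 g, most of it in the weighted foot, so it does not topple easily. Origin: centre of its underside; z runs up to the cap. Starts upright on the counter, right of the mixer; may be absent
- short: The shortest of the bottles: closed rigid round white bottle, 100 mm tall: straight body of diameter 56 mm from the foot up to 60 mm, then a narrower shoulder and a grey cap of diameter 38 mm; about 160 g, most of it in the weighted foot, so it does not topple easily. Origin: centre of its underside; z runs up to the cap. Starts upright on the counter, right of the mixer; may be absent
- mixer: Low bench mixer, fixed. Origin: centre of its underside, on the counter; x away from the robot at yaw 0, y left. On top a flat black mat with no rim, 240 mm (x) by 300 mm (y), 66 mm above the counter, centred on the origin. On its right (-y) a white console, 130 mm (x) by 100 mm (y), 60 mm high, centred at x -20, y -215 mm, with the red mushroom stop at x -30, y -215 mm
- mat_centre (a point): Centre of the rubber mat's surface (66 mm above the counter); axes as the mixer's
- stop_top (a point): Centre of the top of the red mushroom head: 45 mm across, 26 mm high, axis vertical. Raised, this point is 102 mm above the counter and the head's underside 16 mm above the console; pressed, 8 mm lower. Axes turn with the head, z up
- stop (a joint): Travel of the mushroom stop: 0 raised (reset), 0.008 m fully pressed. Pressing takes 4 to 6 N; it stays down when let go
- stop_turn (a joint): Turn of the mushroom head, clockwise seen from above: 0 at rest to 1.0 rad, against a weak return spring. Gripped by its sides and turned, a pressed head is lifted 1 mm per 0.1 rad and is fully up at about 0.8 rad; let go, it springs back to 0 and stays up
- roll_a: Roll of stickers (paper ring standing on its face, outer diameter 86 mm, 45 mm high). Bystander, leave it alone. Origin: centre of its underside
- roll_b: Second roll, cardboard, as the first. Bystander, leave it alone. Origin: centre of its underside
- mug: Blue mug, 80 mm across, 95 mm high. Bystander, leave it alone. Origin: centre of its underside
- wipes: Big tub of wipes with a green lid, 100 mm across, 190 mm high; not one of the bottles. Bystander, leave it alone. Origin: centre of its underside
- teabox: Green box, 70 x 140 x 60 mm high. Bystander, leave it alone. Origin: centre of its underside
- notes: Yellow pad of notes, 75 x 75 x 30 mm high. Bystander, leave it alone. Origin: centre of its underside

How it is judged:
On the way, in this order (a step that is already met when the one before it is completed fails the run):
1. the mushroom stop is pressed down (value of joint stop above 0.006 m), for 0.2 s.
2. the tall bottle is held upside down, its axis over 137 degrees from upright (angle between tall's own z axis and vertical above 2.4 rad), for 1 s.
3. the tall bottle stands upright on the mat, let go (x of tall in the frame of mat_centre between -0.1 and 0.1 m and y of tall in the frame of mat_centre between -0.13 and 0.13 m and z of tall in the frame of mat_centre between -0.006 and 0.006 m and angle between tall's own z axis and vertical below 0.1 rad and linear speed of tall below 0.02 m/s and contact force between the fingers and tall below 0.1 N), for 0.3 s.
4. the middle bottle is held upside down, its axis over 137 degrees from upright (angle between middle's own z axis and vertical above 2.4 rad), for 1 s.
5. the middle bottle stands upright on the mat, let go (x of middle in the frame of mat_centre between -0.1 and 0.1 m and y of middle in the frame of mat_centre between -0.13 and 0.13 m and z of middle in the frame of mat_centre between -0.006 and 0.006 m and angle between middle's own z axis and vertical below 0.1 rad and linear speed of middle below 0.02 m/s and contact force between the fingers and middle below 0.1 N), for 0.3 s.
6. the short bottle is held upside down, its axis over 137 degrees from upright (angle between short's own z axis and vertical above 2.4 rad), for 1 s.
7. the short bottle stands upright on the mat, let go (x of short in the frame of mat_centre between -0.1 and 0.1 m and y of short in the frame of mat_centre between -0.13 and 0.13 m and z of short in the frame of mat_centre between -0.006 and 0.006 m and angle between short's own z axis and vertical below 0.1 rad and linear speed of short below 0.02 m/s and contact force between the fingers and short below 0.1 N), for 0.3 s.
8. the stop is turned back up (value of joint stop below 0.002 m and value of joint stop_turn above 0.5 rad), for 0.1 s.
At the end, for the whole second after the job is handed in: Every bottle present stands on the mat (tilt under 0.1 rad, foot centre within 100 mm of the mat's centre along the mixer's x and 130 mm along y, foot within 6 mm of the mat's height), at rest and let go, and the stop is up (travel under 2 mm) (all of step 3 and all of step 5 and all of step 7 and value of joint stop below 0.002 m); the robot touches nothing.
It fails at once if a bystander is shifted more than 30 mm (distance of any of roll_a, roll_b, mug, wipes, teabox, notes from where it was at the start of the episode above 0.03 m).
It fails at once if a bottle is banged down on the mixer (over 60 N) (contact force between any of tall, middle, short and mixer above 60 N).
Of tall, middle, short only 2 to 3 are there at a start; the rules pass over those that are not, and their reading is None.
At some moment in a run one of tall, middle, short may be knocked a few centimetres aside while the robot is not near it.
It also fails if it takes over 210 s, if anything falls off the work surface, if the arm or the gripper's body presses on something with over 40 N, if the wrist force passes 120 N, or if a joint passes its speed limit or range.

## Working session

There is one attempt and no reset: what is moved stays moved. The work goes in short steps, Python scripts to look and compute and a tool call to move; the robot and the scene stay as the last step left them, time stands still between calls to the robot, and variables do not carry over. Pictures are saved under pics/ and viewed, at most 14 in all, crops included, and the job is handed in when it is done.

Besides the shell and the picture viewer there is one more tool, called after ">>>" by a JSON object that holds its "method" and its "body". play_rows: Moves the arm, as the interface text tells. Scaled input: -1 to 1 covers 0.12 m each way for a shift and 90 degrees each way for a turn. Its arguments: {"type":"object","properties":{"deltas":{"type":"array"}},"required":["deltas"]}

```bash
ls; mkdir -p pics; cat > h.py <<'E'
import numpy as np, cv2
from station import r
def pts(name):
    im,d=r.grab_frame(name); c=r.camera_model(name)
    v,u=np.mgrid[:480,:640]
    P=np.stack([(u-c['cx'])/c['fx']*d,(v-c['cy'])/c['fy']*d,d],-1)
    W=(P-np.array(c['t']))@np.array(c['R'])
    W[d==0]=np.nan
    return im,W
E
python3 - <<'E'
from h import *
for n in ('top','side'):
    im,W=pts(n); cv2.imwrite(f'pics/{n}0.png',im); np.save(f'{n}0.npy',W)
    c=r.camera_model(n); print(n,-np.array(c['R']).T@np.array(c['t']))
print(r.state())
E
```

```text
pics
top [ 0.37365232 -0.01642632  1.23305563]
side [0.37532821 0.97932353 0.82563786]
{'t': 0.1, 'qpos': array([-1.38041658e+00,  1.31095590e-01,  1.48917378e+00, -3.20917115e-05,
        1.52301839e+00, -8.53969354e-02]), 'qvel': array([-0.00093165, -0.00207697, -0.00285925,  0.00153712, -0.00165408,
       -0.00031761]), 'joint_torque': array([ 8.37178159e-04, -5.70948923e+01, -5.01942801e+01, -1.73693170e-04,
        8.05425982e-03, -1.11252217e-05]), 'tool_pos': array([ 0.16329683, -0.57684703,  0.24134152]), 'orientation': array([ 9.90507993e-01,  1.37452528e-01, -6.04736271e-05, -8.45544596e-04]), 'ft_force': array([ 0.28611512, -0.28303342, -0.5085601 ]), 'ft_torque': array([ 0.03683393, -0.03466501,  0.04128689]), 'finger_force': 0.0, 'grip_width': 0.08517962050551041}
```

View pics/top0.png

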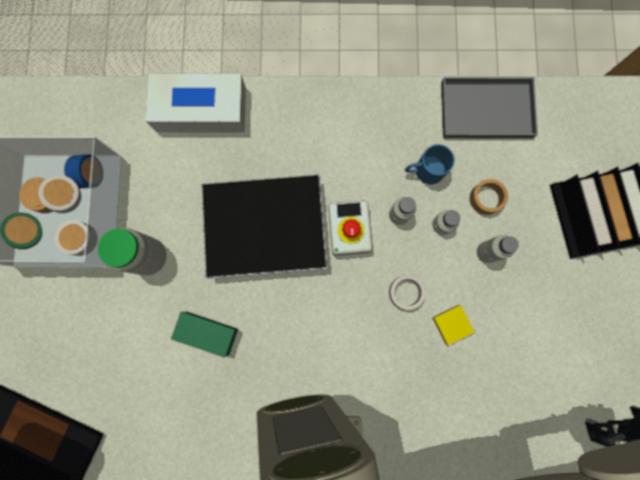

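View pics/side0.png

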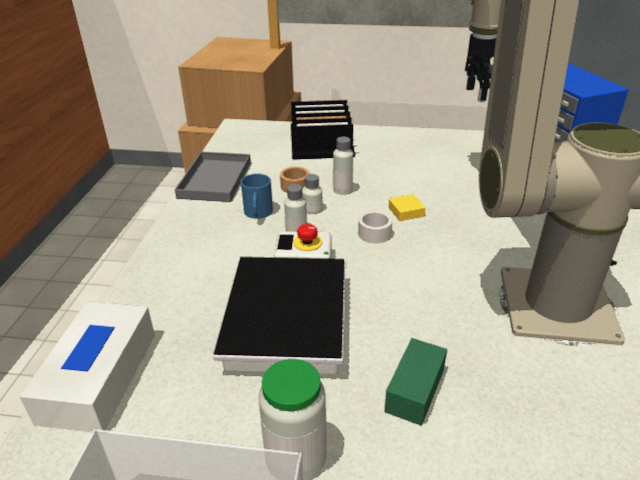

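The top view shows the mixer mat (~265,225) and stop (351,229). The bottle caps are at (405,205), (450,217) and (508,245), with the mug at (437,163), rolls at (490,196) and (407,293), and notes at (454,325). The side view agrees, and the bottle farthest right is the tallest.

```bash
python3 - <<'E'
import numpy as np,cv2
W=np.load('top0.npy'); im=cv2.imread('pics/top0.png')
for n,(u,v) in dict(b1=(405,205),b2=(451,217),b3=(508,245),stop=(351,229),mug=(440,160),ra=(490,196),rb=(407,293),notes=(454,325)).items():
    w=W[v-26:v+27,u-26:u+27].reshape(-1,3); w=w[np.isfinite(w[:,2])]
    zc=np.nanmax(w[:,2]) ; t=w[w[:,2]>zc-.008]
    print(n,'zmax',zc.round(3),'mid',((t.max(0)+t.min(0))/2).round(4),'ext',(t.max(0)-t.min(0)).round(3),len(t))
m=(abs(W[...,2]-.066)<.006)&(im.max(-1)<60)
m=m.astype(np.uint8); n,l,s,c=cv2.connectedComponentsWithStats(m); k=1+s[1:,4].argmax()
p=W[l==k][:,:2].astype(np.float32); print(cv2.minAreaRect(p),np.median(W[l==k][:,2]))
# red head
hsv=cv2.cvtColor(im,cv2.COLOR_BGR2HSV); red=((hsv[...,0]<8)|(hsv[...,0]>172))&(hsv[...,1]>180)&(hsv[...,2]>80)
red[:200]=0;red[260:]=0;red[:,:330]=0;red[:,375:]=0
q=W[red]; print('red',((q.max(0)+q.min(0))/2),np.ptp(q,axis=0),np.percentile(q[:,2],[5,50,95,100]))
E
```

```text
b1 zmax 0.135 mid [ 0.6121 -0.2105  0.131 ] ext [0.036 0.036 0.008] 187
b2 zmax 0.106 mid [ 0.5868 -0.3224  0.1017] ext [0.037 0.037 0.008] 176
b3 zmax 0.166 mid [ 0.5156 -0.433   0.1616] ext [0.036 0.036 0.008] 198
stop zmax 0.107 mid [ 0.5615 -0.0809  0.103 ] ext [0.042 0.041 0.008] 202
mug zmax 0.1 mid [ 0.7317 -0.2937  0.0962] ext [0.08  0.079 0.008] 162
ra zmax 0.053 mid [ 0.6549 -0.4345  0.0488] ext [0.083 0.083 0.008] 171
rb zmax 0.052 mid [ 0.4109 -0.2216  0.0478] ext [0.083 0.084 0.008] 278
notes zmax 0.038 mid [ 0.3316 -0.3373  0.0337] ext [0.097 0.092 0.008] 512
((0.5725637674331665, 0.13585874438285828), (0.23027941584587097, 0.29017773270606995), 4.90979528427124) 0.06641280854381276
red [nan nan nan] [nan nan nan] [nan nan nan nan]
```

```bash
cat >> h.py <<'E'
import json
def log():
    s=r.state(); d=dict(q=list(map(float,s['qpos'])),p=list(map(float,s['tool_pos'])),o=list(map(float,s['orientation'])))
    open('log.jsonl','a').write(json.dumps(d)+'\n'); return s
def show():
    s=log(); print('t',round(s['t'],2),'q',np.round(s['qpos'],3),'p',np.round(s['tool_pos'],4),'o',np.round(s['orientation'],4),'f',np.round(s['ft_force'],1),'w',round(s['grip_width'],4),'ff',round(s['finger_force'],1))
E
python3 -c "from h import *; show()"
```

```text
t 0.1 q [-1.38   0.131  1.489 -0.     1.523 -0.085] p [ 0.1633 -0.5768  0.2413] o [ 9.905e-01  1.375e-01 -1.000e-04 -8.000e-04] f [ 0.3 -0.3 -0.5] w 0.0852 ff 0.0
```

>>> {"method": "play_rows", "body": {"deltas": [[0.2, 0.25, 0, 0, 0, 0, 0], [0.2, 0.25, 0, 0, 0, 0, 0], [0.2, 0.25, 0, 0, 0, 0, 0], [0.2, 0.25, 0, 0, 0, 0, 0], [0.2, 0.25, 0, 0, 0, 0, 0]]}}

```text
t: 0.52
tool_pos: [0.284, -0.4256, 0.2417]
orientation: [0.991, 0.137, -0.0, -0.0]
ft_force: [1.8, -0.2, -0.7]
grip_width: 0.0257
finger_force: 0.0
```

```bash
python3 -c "from h import *; show()"
```

```text
t 0.52 q [-1.083 -0.109  1.73   0.     1.521  0.213] p [ 0.284  -0.4256  0.2417] o [ 9.905e-01  1.372e-01 -1.000e-04 -4.000e-04] f [ 1.8 -0.2 -0.7] w 0.0257 ff 0.0
```

>>> {"method": "play_rows", "body": {"deltas": [[0.2, 0.25, 0, 0, 0, 0, 0], [0.2, 0.25, 0, 0, 0, 0, 0], [0.2, 0.25, 0, 0, 0, 0, 0], [0.2, 0.25, 0, 0, 0, 0, 0], [0.2, 0.25, 0, 0, 0, 0, 0]]}}

```text
t: 0.93
tool_pos: [0.4041, -0.2755, 0.242]
orientation: [0.991, 0.137, -0.0, -0.0]
ft_force: [0.9, -0.8, 0.2]
grip_width: -0.0
finger_force: 0.0
```

```bash
python3 -c "from h import *; show()"
```

```text
t 0.93 q [-0.703 -0.173  1.788  0.     1.527  0.592] p [ 0.4041 -0.2755  0.242 ] o [ 9.905e-01  1.374e-01 -1.000e-04 -1.000e-04] f [ 0.9 -0.8  0.2] w -0.0 ff 0.0
```

>>> {"method": "play_rows", "body": {"deltas": [[0.2, 0.25, -0.1, 0, 0, 0, 0], [0.2, 0.25, -0.1, 0, 0, 0, 0], [0.2, 0.25, -0.1, 0, 0, 0, 0], [0.2, 0.25, -0.1, 0, 0, 0, 0], [0.2, 0.25, -0.1, 0, 0, 0, 0]]}}

```text
t: 1.35
tool_pos: [0.524, -0.1254, 0.1814]
orientation: [0.99, 0.138, -0.0, -0.0]
ft_force: [0.7, -0.8, 0.1]
grip_width: -0.0001
finger_force: 0.0
```

```bash
python3 -c "from h import *; show()"
```

```text
t 1.35 q [-0.33   0.002  1.734 -0.     1.406  0.965] p [ 0.524  -0.1254  0.1814] o [ 9.905e-01  1.375e-01 -2.000e-04 -0.000e+00] f [ 0.7 -0.8  0.1] w -0.0001 ff 0.0
```

>>> {"method": "play_rows", "body": {"deltas": [[0.155, 0.185, 0, 0, 0, 0, 0], [0.155, 0.185, -0.1, 0, 0, 0, 0], [0, 0, -0.2, 0, 0, 0, 0], [0, 0, -0.2, 0, 0, 0, 0], [0, 0, -0.02, 0, 0, 0, 0]]}}

```text
t: 1.77
tool_pos: [0.5574, -0.0814, 0.1144]
orientation: [0.99, 0.138, -0.004, -0.002]
ft_force: [-1.3, -0.2, -2.0]
grip_width: 0.0002
finger_force: 0.0
```

>>> {"method": "play_rows", "body": {"deltas": [[0, 0, -0.02, 0, 0, 0, 0], [0, 0, -0.02, 0, 0, 0, 0], [0, 0, -0.02, 0, 0, 0, 0], [0, 0, -0.02, 0, 0, 0, 0], [0, 0, -0.01, 0, 0, 0, 0]]}}

```text
t: 2.18
tool_pos: [0.5616, -0.0835, 0.1106]
orientation: [0.991, 0.137, 0.001, 0.001]
ft_force: [-1.4, -0.1, 4.7]
grip_width: 0.0001
finger_force: 2.2
```

```bash
python3 -c "from h import *; show()"
```

```text
t 2.18 q [-0.238  0.143  1.721 -0.     1.275  1.058] p [ 0.5616 -0.0835  0.1106] o [9.905e-01 1.372e-01 1.300e-03 6.000e-04] f [-1.4 -0.1  4.7] w 0.0001 ff 2.2
```

>>> {"method": "play_rows", "body": {"deltas": [[0, 0, -0.02, 0, 0, 0, 0], [0, 0, -0.02, 0, 0, 0, 0], [0, 0, -0.01, 0, 0, 0, 0], [0, 0, -0.01, 0, 0, 0, 0], [0, 0, 0, 0, 0, 0, 0]]}}

```text
t: 2.6
tool_pos: [0.5617, -0.0835, 0.1039]
orientation: [0.991, 0.137, 0.001, 0.001]
ft_force: [-2.5, -0.6, 14.3]
grip_width: -0.0003
finger_force: 7.1
```

```bash
python3 -c "from h import *; show()"
```

```text
t 2.6 q [-0.238  0.151  1.726 -0.     1.262  1.058] p [ 0.5617 -0.0835  0.1039] o [9.905e-01 1.374e-01 1.200e-03 7.000e-04] f [-2.5 -0.6 14.3] w -0.0003 ff 7.1
```

>>> {"method": "play_rows", "body": {"deltas": [[0, 0, 0, 0, 0, 0, 0], [0, 0, 0, 0, 0, 0, 0], [0, 0, 0.2, 0, 0, 0, 0], [0, 0, 0.3, 0, 0, 0, 0.5], [-0.2, -0.2, 0.3, 0, 0, 0, 1]]}}

```text
t: 3.02
tool_pos: [0.5413, -0.1006, 0.1927]
orientation: [0.99, 0.139, -0.0, -0.001]
ft_force: [2.3, -0.7, 0.6]
grip_width: 0.0233
finger_force: 0.0
```

>>> {"method": "play_rows", "body": {"deltas": [[-0.2, -0.2, 0.2, 0, 0.04, 0, 1], [-0.2, -0.2, 0.2, 0, -0.07, 0, 1], [-0.2, -0.2, 0, 0, -0.07, 0, 1], [-0.2, -0.2, 0, 0, -0.07, 0, 1], [-0.2, 0, 0, 0, -0.07, 0, 1]]}}

```text
t: 3.43
tool_pos: [0.4277, -0.1976, 0.2374]
orientation: [0.976, 0.135, 0.169, 0.024]
ft_force: [-0.9, 0.4, 0.8]
grip_width: 0.0828
finger_force: 0.0
```

```bash
python3 - <<'E'
from h import *
from scipy.spatial.transform import Rotation as Ro
show()
L=[json.loads(l) for l in open('log.jsonl')]
A=[];b=[]
for l in L:
    q=l['q']; z1=Ro.from_euler('z',q[0]).as_matrix(); y2=Ro.from_euler('y',q[1]).as_matrix(); y3=Ro.from_euler('y',q[1]+q[2]).as_matrix()
    R=Ro.from_quat(l['o']).as_matrix()
    Rm=z1@y3@Ro.from_euler('z',q[3]).as_matrix()@Ro.from_euler('y',q[4]).as_matrix()@Ro.from_euler('z',q[5]).as_matrix()
    M=np.c_[z1, z1@y2[:,2], z1@y3[:,0], z1@y3[:,2], R[:,2]]
    A.append(M);b.append(l['p']); print((Rm.T@R).round(3).tolist())
A=np.vstack(A);b=np.hstack(b); x,res,rk,sv=np.linalg.lstsq(A,b,rcond=None); print(x.round(4),rk,sv.round(3),abs(A@x-b).max())
E
```

```text
t 3.43 q [-0.709 -0.541  2.116  0.228  1.309  0.556] p [ 0.4277 -0.1976  0.2374] o [0.9761 0.1353 0.1687 0.0237] f [-0.9  0.4  0.8] w 0.0828 ff 0.0
[[0.0, -1.0, -0.0], [1.0, 0.0, 0.0], [-0.0, -0.0, 1.0]]
[[0.0, -1.0, -0.0], [1.0, 0.0, 0.0], [-0.0, -0.0, 1.0]]
[[0.0, -1.0, -0.0], [1.0, 0.0, 0.0], [-0.0, -0.0, 1.0]]
[[0.0, -1.0, 0.0], [1.0, 0.0, 0.0], [-0.0, -0.0, 1.0]]
[[0.0, -1.0, 0.0], [1.0, 0.0, 0.0], [-0.0, 0.0, 1.0]]
[[0.0, -1.0, 0.0], [1.0, 0.0, 0.0], [-0.0, 0.0, 1.0]]
[[0.0, -1.0, -0.0], [1.0, 0.0, 0.0], [-0.0, -0.0, 1.0]]
[-0.      0.0512  0.3181  0.3691  0.0616  0.5534  0.3538] 7 [5.265 3.735 2.647 0.44  0.257 0.216 0.138] 6.661338147750939e-16
```

```bash
cat > plan.py <<'E'
from h import *
from scipy.spatial.transform import Rotation as Ro
from scipy.optimize import least_squares
LO=np.array([-2.96,-.89,.02,-1.34,0,-2.66]);HI=np.array([2.96,2.26,2.5,4.48,2.73,2.66])
VM=.7*np.array([2.39,2.39,2.79,3.14,3.14,3.14])/12
def fk(q):
    z1=Ro.from_euler('z',q[0]); a=Ro.from_euler('y',q[1]); b=Ro.from_euler('y',q[1]+q[2])
    R=z1*b*Ro.from_euler('ZYZ',[q[3],q[4],q[5]+np.pi/2])
    return z1.apply([0,.0512,.3181]+a.apply([0,0,.3691])+b.apply([.0616,0,.5534]))+R.apply([0,0,.3538]),R
def ik(p,R,seed):
    f=lambda q:np.r_[fk(q)[0]-p,.3*(fk(q)[1].inv()*R).as_rotvec()]
    s=least_squares(f,np.clip(seed,LO+1e-6,HI-1e-6),bounds=(LO,HI),xtol=1e-12,ftol=1e-12)
    return s.x,np.abs(s.fun).max()
def tilt(az,el):  # tool z at azimuth az, elevation el (deg), closing line horizontal
    a,e=np.radians([az,el]); z=np.array([np.cos(e)*np.cos(a),np.cos(e)*np.sin(a),np.sin(e)]); y=np.array([-np.sin(a),np.cos(a),0])
    return Ro.from_matrix(np.c_[np.cross(y,z),y,z])
def azof(p):  # arm-plane azimuth (deg) so that tool lies in plane
    return np.degrees(np.arctan2(p[1],p[0])-np.arcsin(.0512/np.hypot(p[0],p[1])))
class Path:
    def __init__(s):
        st=log(); s.q=np.array(st['qpos']); s.p=np.array(st['tool_pos']); s.R=Ro.from_quat(st['orientation'])
    def go(s,p,R,n=None,rv=None,name=''):
        dp=np.array(p)-s.p
        if rv is None: rv=(R*s.R.inv()).as_rotvec()
        m=max(np.linalg.norm(dp)/.040,np.degrees(np.linalg.norm(rv))/7.0); n=n or int(np.ceil(m))
        row=np.r_[dp/n/.12,rv/n/(np.pi/2)]; row=row.round(4 if n>5 else 4)
        q=s.q;bad=0;vm=0
        for i in range(1,n+1):
            q2,e=ik(s.p+row[:3]*.12*i,Ro.from_rotvec(row[3:]*np.pi/2*i)*s.R,q); vm=max(vm,np.max(abs(q2-q)/VM)); bad=max(bad,e); q=q2
        s.q=q; s.p=s.p+row[:3]*.12*n; s.R=Ro.from_rotvec(row[3:]*np.pi/2*n)*s.R
        print(f'{name}: {n} x',row.tolist(),'| q',q.round(2),'err',round(bad,4),'v',round(vm,2),'p',s.p.round(3))
    def roll(s,deg,n=None,name='roll'):
        rv=s.R.apply([0,0,np.radians(deg)]); s.go(s.p,None,n,rv,name)
E
python3 - <<'E'
from plan import *
al=-40
B=dict(tall=(.5156,-.433,.107),middle=(.6121,-.2105,.077),short=(.5868,-.3224,.047))
M=Ro.from_euler('z',4.91,degrees=True)
for k,g in B.items():
    g=np.array(g)
    for nm,c in (('pick',g),('place',np.array([.5726,.1359,.066+g[2]])+M.apply(dict(tall=[.04,.1,0],middle=[0,0,0],short=[-.02,-.1,0])[k]))):
        az=azof(c);R=tilt(az,al);tcp=c+R.apply([0,0,.008])
        for RR in (R,R*Ro.from_euler('z',180,degrees=True)):
            q,e=ik(tcp,RR,np.array([np.radians(az),.3,1.8,0,.5,1.57])); print(k,nm,tcp.round(3),round(az,1),q.round(2),round(e,4))
for el in(5,15):
  for rr,z in ((.55,.7),(.55,.8),(.6,.8),(.6,.9),(.65,.9),(.7,1.)):
    p=Ro.from_euler('z',-20,degrees=True).apply([rr,.0512,z]); q,e=ik(p,tilt(-20,el),np.array([-.35,-.3,1.3,0,.3,1.57])); print(el,rr,z,q.round(2),round(e,4))
E
```

```text
tall pick [ 0.52  -0.437  0.102] -44.4 [-0.77 -0.06  2.21 -0.    0.11 -1.57] 0.0
tall pick [ 0.52  -0.437  0.102] -44.4 [-0.77 -0.06  2.21 -0.    0.11  1.57] 0.0
tall place [0.61  0.241 0.168] 17.1 [ 0.3  -0.27  2.26 -0.    0.29 -1.57] 0.0
tall place [0.61  0.241 0.168] 17.1 [ 0.3  -0.27  2.26 -0.    0.29  1.57] 0.0
middle pick [ 0.618 -0.213  0.072] -23.5 [-0.41 -0.05  2.28  0.    0.04 -1.57] 0.0
middle pick [ 0.618 -0.213  0.072] -23.5 [-0.41 -0.05  2.28 -0.    0.04  1.57] 0.0
middle place [0.579 0.137 0.138] 8.4 [ 0.15 -0.43  2.44 -0.    0.27 -1.57] 0.0
middle place [0.579 0.137 0.138] 8.4 [ 0.15 -0.43  2.44 -0.    0.27  1.57] 0.0
short pick [ 0.592 -0.326  0.042] -33.2 [-0.58  0.08  2.21 -0.91  0.   -0.66] 0.0053
short pick [ 0.592 -0.326  0.042] -33.2 [-0.58  0.08  2.21 -0.91  0.    2.48] 0.0053
short place [0.567 0.034 0.108] -1.7 [-0.02 -0.44  2.5  -0.03  0.22 -1.53] 0.0042
short place [0.567 0.034 0.108] -1.7 [-0.02 -0.44  2.5  -0.03  0.22  1.61] 0.0042
5 0.55 0.7 [-0.17 -0.89  2.09 -0.68  0.4  -0.94] 0.0439
5 0.55 0.8 [-0.29 -0.89  1.91 -0.17  0.5  -1.43] 0.0177
5 0.6 0.8 [-0.35 -0.83  1.92 -0.    0.39 -1.57] 0.0
5 0.6 0.9 [-0.35 -0.71  1.66 -0.    0.53 -1.57] 0.0
5 0.65 0.9 [-0.35 -0.58  1.59 -0.    0.48 -1.57] 0.0
5 0.7 1.0 [-0.35 -0.33  1.22 -0.    0.6  -1.57] 0.0
15 0.55 0.7 [-0.23 -0.89  2.2  -1.34  0.18 -0.26] 0.0513
15 0.55 0.8 [-0.25 -0.89  2.04 -0.7   0.21 -0.91] 0.0306
15 0.6 0.8 [-0.35 -0.85  2.05 -0.    0.12 -1.57] 0.0
15 0.6 0.9 [-0.35 -0.75  1.81  0.    0.26 -1.57] 0.0
15 0.65 0.9 [-0.35 -0.62  1.73  0.    0.2  -1.57] 0.0
15 0.7 1.0 [-0.35 -0.39  1.39 -0.    0.31 -1.57] 0.0
```

```bash
python3 - <<'E'
from plan import *
M=Ro.from_euler('z',4.91,degrees=True)
B=dict(tall=(.5156,-.433,.111,50,[.06,.1,0]),middle=(.6121,-.2105,.081,50,[.05,0,0]),short=(.5868,-.3224,.053,55,[.05,-.1,0]))
for k,b in B.items():
    g=np.array(b[:3]);al=-b[3]
    c2=np.array([.5726,.1359,.066+g[2]])+M.apply(b[4])
    for nm,c,back in (('pre',g,.11),('pick',g,0),('lift',g+[0,0,.1],0),('above',c2+[0,0,.08],0),('place',c2,0),('away',c2,.11)):
        az=azof(c);R=tilt(az,al);tcp=c+R.apply([0,0,.008-back])
        q,e=ik(tcp,R,np.array([np.radians(az),.3,1.8,0,.5,1.57])); print(k,nm,tcp.round(3),round(az,1),q.round(2),round(e,4))
for el in(20,25):
  for rr,z in ((.6,1),(.65,.95),(.65,1.),(.65,1.05),(.7,1.)):
    p=Ro.from_euler('z',-20,degrees=True).apply([rr,.0512,z]); q,e=ik(p,tilt(-20,el),np.array([-.35,-.3,1.3,0,.3,1.57])); print(el,rr,z,q.round(2),round(e,4))
E
```

```text
tall pre [ 0.469 -0.387  0.189] -44.4 [-0.77 -0.39  2.22  0.    0.62 -1.57] 0.0
tall pick [ 0.519 -0.437  0.105] -44.4 [-0.77 -0.03  2.09  0.    0.39 -1.57] 0.0
tall lift [ 0.519 -0.437  0.205] -44.4 [-0.77 -0.19  2.02  0.    0.61 -1.57] 0.0
tall above [0.629 0.242 0.251] 16.7 [ 0.29 -0.25  1.99  0.    0.7  -1.57] 0.0
tall place [0.629 0.242 0.171] 16.7 [ 0.29 -0.16  2.06  0.    0.54 -1.57] 0.0
tall away [0.561 0.222 0.255] 16.7 [ 0.29 -0.48  2.16  0.    0.77 -1.57] 0.0
middle pre [ 0.552 -0.184  0.159] -23.5 [-0.41 -0.44  2.31  0.    0.58 -1.57] 0.0
middle pick [ 0.617 -0.213  0.075] -23.5 [-0.41 -0.05  2.17 -0.    0.32 -1.57] 0.0
middle lift [ 0.617 -0.213  0.175] -23.5 [-0.41 -0.23  2.12  0.    0.55 -1.57] 0.0
middle above [0.628 0.141 0.221] 8.1 [ 0.14 -0.31  2.1   0.    0.66 -1.57] 0.0
middle place [0.628 0.141 0.141] 8.1 [ 0.14 -0.2   2.16  0.    0.48 -1.57] 0.0
middle away [0.558 0.131 0.225] 8.1 [ 0.14 -0.56  2.27  0.    0.74 -1.57] 0.0
short pre [ 0.538 -0.29   0.137] -33.2 [-0.58 -0.25  2.18  0.    0.61 -1.57] 0.0
short pick [ 0.591 -0.325  0.046] -33.2 [-0.58  0.1   2.04 -
[... 178 characters left out ...]
 0.0
short place [0.636 0.04  0.112] -1.0 [-0.02 -0.13  2.12 -0.    0.54 -1.57] 0.0
short away [0.572 0.042 0.203] -1.0 [-0.02 -0.47  2.21  0.    0.79 -1.57] 0.0
20 0.6 1 [-0.35 -0.64  1.61 -0.    0.26 -1.57] 0.0
20 0.65 0.95 [-0.35 -0.58  1.67 -0.    0.13 -1.57] 0.0
20 0.65 1.0 [-0.35 -0.52  1.54 -0.    0.21 -1.57] 0.0
20 0.65 1.05 [-0.35 -0.46  1.39 -0.    0.29 -1.57] 0.0
20 0.7 1.0 [-0.35 -0.4   1.45 -0.    0.17 -1.57] 0.0
25 0.6 1 [-0.35 -0.65  1.67 -0.    0.12 -1.57] 0.0
25 0.65 0.95 [-0.35 -0.57  1.71 -1.29  0.   -0.28] 0.0018
25 0.65 1.0 [-0.35 -0.53  1.59 -0.    0.07 -1.57] 0.0
25 0.65 1.05 [-0.35 -0.47  1.46 -0.    0.15 -1.57] 0.0
25 0.7 1.0 [-0.35 -0.4   1.51 -0.    0.03 -1.57] 0.0
```

```bash
python3 - <<'E'
from plan import *
g=np.array([.5156,-.433,.111]); az=azof(g); R=tilt(az,-50); t=g+R.apply([0,0,.008])
P=Path(); print(P.p)
P.go(t+R.apply([0,0,-.12]),R,name='pre')
P.go(t,R,n=5,name='in')
E
```

```text
[ 0.4277041  -0.19761958  0.23744955]
pre: 19 x [0.016, -0.0812, -0.0178, -0.0385, 0.0136, 0.0617] | q [-0.77 -0.43  2.23 -0.    0.64 -1.57] err 0.0 v 0.97 p [ 0.464 -0.383  0.197]
in: 5 x [0.0918, -0.0897, -0.1533, 0.0, -0.0001, 0.0001] | q [-0.77 -0.03  2.09  0.    0.39 -1.57] err 0.0 v 0.56 p [ 0.519 -0.437  0.105]
```

>>> {"method": "play_rows", "body": {"deltas": [[0.015, -0.077, -0.017, -0.0365, 0.013, 0.0585, 1], [0.015, -0.077, -0.017, -0.0365, 0.013, 0.0585, 1], [0.015, -0.077, -0.017, -0.0365, 0.013, 0.0585, 1], [0.015, -0.077, -0.017, -0.0365, 0.013, 0.0585, 1], [0.015, -0.077, -0.017, -0.0365, 0.013, 0.0585, 1]]}}

```text
t: 3.85
tool_pos: [0.4372, -0.2415, 0.2269]
orientation: [0.913, 0.379, 0.096, 0.115]
ft_force: [0.7, -0.0, -0.4]
grip_width: 0.0854
finger_force: 0.0
```

>>> {"method": "play_rows", "body": {"deltas": [[0.015, -0.077, -0.017, -0.0365, 0.013, 0.0585, 1], [0.015, -0.077, -0.017, -0.0365, 0.013, 0.0585, 1], [0.015, -0.077, -0.017, -0.0365, 0.013, 0.0585, 1], [0.015, -0.077, -0.017, -0.0365, 0.013, 0.0585, 1], [0.015, -0.077, -0.017, -0.0365, 0.013, 0.0585, 1]]}}

```text
t: 4.27
tool_pos: [0.4465, -0.2873, 0.2162]
orientation: [0.781, 0.591, 0.019, 0.198]
ft_force: [-0.0, -0.3, 0.1]
grip_width: 0.0858
finger_force: 0.0
```

>>> {"method": "play_rows", "body": {"deltas": [[0.015, -0.077, -0.017, -0.0365, 0.013, 0.0585, 1], [0.015, -0.077, -0.017, -0.0365, 0.013, 0.0585, 1], [0.015, -0.077, -0.017, -0.0365, 0.013, 0.0585, 1], [0.015, -0.077, -0.017, -0.0365, 0.013, 0.0585, 1], [0.015, -0.077, -0.017, -0.0365, 0.013, 0.0585, 1]]}}

```text
t: 4.68
tool_pos: [0.4554, -0.3334, 0.206]
orientation: [0.59, 0.759, -0.06, 0.267]
ft_force: [0.9, 0.4, -1.2]
grip_width: 0.0853
finger_force: 0.0
```

>>> {"method": "play_rows", "body": {"deltas": [[0.015, -0.077, -0.017, -0.0365, 0.013, 0.0585, 1], [0.015, -0.077, -0.017, -0.0365, 0.013, 0.0585, 1], [0.015, -0.077, -0.017, -0.0365, 0.013, 0.0585, 1], [0.015, -0.077, -0.017, -0.0365, 0.013, 0.0585, 1], [0.015, -0.077, -0.017, -0.0365, 0.013, 0.0585, 1]]}}

```text
t: 5.1
tool_pos: [0.4643, -0.3796, 0.1957]
orientation: [0.355, 0.869, -0.134, 0.316]
ft_force: [1.3, -0.0, -0.5]
grip_width: 0.0855
finger_force: 0.0
```

>>> {"method": "play_rows", "body": {"deltas": [[0, 0, 0, 0, 0, 0, 1]]}}

```text
t: 5.18
tool_pos: [0.4633, -0.3798, 0.1943]
orientation: [0.355, 0.87, -0.134, 0.315]
ft_force: [-0.1, -0.1, -0.2]
grip_width: 0.0851
finger_force: 0.0
```

```bash
cat > find.py <<'E'
from h import *
# bottle search: cap tops in the top and side clouds, given expected xy
def find(xy,H,base=0.,rad=.07,names=('top','side'),save=None):
    for n in names:
        im,W=pts(n)
        if save: cv2.imwrite(f'pics/{save}_{n}.png',im)
        w=W.reshape(-1,3); w=w[np.isfinite(w[:,2])]
        w=w[(np.hypot(w[:,0]-xy[0],w[:,1]-xy[1])<rad)&(abs(w[:,2]-H-base)<.010)]
        if len(w)>15: print(n,len(w),'cap',((w.max(0)+w.min(0))/2).round(4),'ext',np.ptp(w,axis=0).round(3),'med',np.median(w,0).round(4))
        else: print(n,'none',len(w))
E
python3 - <<'E'
from plan import *
from find import find
show()
find((.5156,-.433),.16,save='a')
g=np.array([.5156,-.433,.111]); az=azof(g); R=tilt(az,-50); t=g+R.apply([0,0,.008])
P=Path(); print(P.p)
P.go(t+R.apply([0,0,-.03]),R,name='pre')
P.go(t,R,n=2,name='in')
E
```

```text
t 5.18 q [-0.762 -0.431  2.236 -0.029  0.638 -1.541] p [ 0.4633 -0.3798  0.1943] o [ 0.355   0.8699 -0.1338  0.3152] f [-0.1 -0.1 -0.2] w 0.0851 ff 0.0
top 239 cap [ 0.5152 -0.4328  0.158 ] ext [0.036 0.037 0.015] med [ 0.5155 -0.4311  0.1598]
side 81 cap [ 0.5181 -0.4295  0.1567] ext [0.032 0.044 0.012] med [ 0.519  -0.4221  0.1586]
[ 0.46369658 -0.37945291  0.195531  ]
pre: 3 x [0.1161, -0.1213, -0.188, 0.0003, -0.0002, 0.0029] | q [-0.77 -0.13  2.13  0.    0.45 -1.57] err 0.0 v 0.72 p [ 0.505 -0.423  0.128]
in: 2 x [0.0574, -0.0561, -0.0957, 0.0, -0.0001, -0.0001] | q [-0.77 -0.03  2.09 -0.    0.39 -1.57] err 0.0 v 0.35 p [ 0.519 -0.437  0.105]
```

>>> {"method": "play_rows", "body": {"deltas": [[0.116, -0.121, -0.188, 0, 0, 0.003, 1], [0.116, -0.121, -0.188, 0, 0, 0.003, 1], [0.116, -0.121, -0.188, 0, 0, 0.003, 1], [0.057, -0.056, -0.096, 0, 0, 0, 1], [0.057, -0.056, -0.096, 0, 0, 0, 1]]}}

```text
t: 5.7
tool_pos: [0.5205, -0.4362, 0.1041]
orientation: [0.354, 0.871, -0.129, 0.317]
ft_force: [0.2, -0.2, -0.0]
grip_width: 0.0852
finger_force: 0.0
```

>>> {"method": "play_rows", "body": {"deltas": [[0, 0, 0, 0, 0, 0, 1]]}}

```text
t: 5.78
tool_pos: [0.52, -0.4358, 0.1027]
orientation: [0.354, 0.871, -0.129, 0.316]
ft_force: [0.3, -0.1, -0.9]
grip_width: 0.0852
finger_force: 0.0
```

```bash
python3 - <<'E'
from h import *
show(); im,_=pts('side'); cv2.imwrite('pics/g1.png',cv2.resize(im[60:300,180:500],None,fx=2,fy=2))
E
```

```text
t 5.78 q [-0.773 -0.03   2.086 -0.003  0.389 -1.57 ] p [ 0.52   -0.4358  0.1027] o [ 0.3536  0.871  -0.1292  0.3156] f [ 0.3 -0.1 -0.9] w 0.0852 ff 0.0
```

View pics/g1.png

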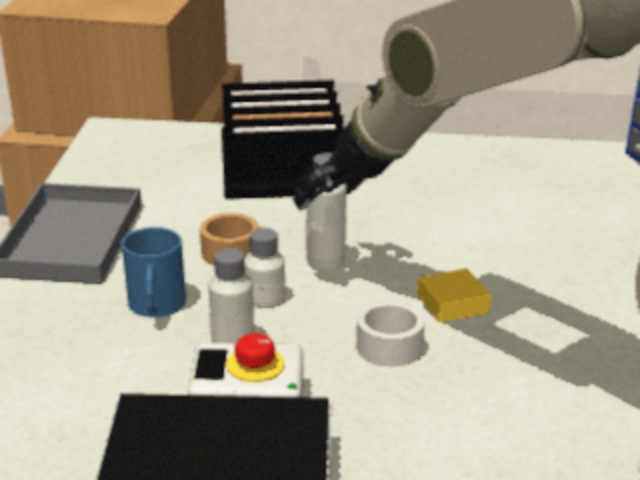

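The fingers straddle the tall bottle near crop (325,185), with no contact force. I'm closing the gripper and lifting a little.

>>> {"method": "play_rows", "body": {"deltas": [[0, 0, 0, 0, 0, 0, 0], [0, 0, 0, 0, 0, 0, 0], [0, 0, 0, 0, 0, 0, 0], [0, 0, 0, 0, 0, 0, 0], [0, 0, 0, 0, 0, 0, 0]]}}

```text
t: 6.25
tool_pos: [0.5207, -0.4372, 0.1079]
orientation: [0.352, 0.87, -0.131, 0.319]
ft_force: [-0.1, -0.4, 3.9]
grip_width: 0.0544
finger_force: 63.8
```

>>> {"method": "play_rows", "body": {"deltas": [[0, 0, 0.02, 0, 0, 0, 0], [0, 0, 0.05, 0, 0, 0, 0], [0, 0, 0.1, 0, 0, 0, 0], [0, 0, 0.1, 0, 0, 0, 0], [0, 0, 0, 0, 0, 0, 0]]}}

```text
t: 6.67
tool_pos: [0.5207, -0.4374, 0.1411]
orientation: [0.351, 0.87, -0.131, 0.319]
ft_force: [0.9, -0.3, -1.5]
grip_width: 0.0541
finger_force: 63.8
```

```bash
python3 - <<'E'
from plan import *
show(); im,_=pts('side'); cv2.imwrite('pics/g2.png',im[60:300,180:500])
P=Path()
az=-30; p=Ro.from_euler('z',az,degrees=True).apply([.6,.0512,1.05])
P.go(p,tilt(az,20),name='up'); P.roll(180,30); P.roll(-180,30)
E
```

```text
t 6.67 q [-7.740e-01 -9.500e-02  2.071e+00 -1.000e-03  4.620e-01 -1.576e+00] p [ 0.5207 -0.4374  0.1411] o [ 0.3513  0.8705 -0.1314  0.3187] f [ 0.9 -0.3 -1.5] w 0.0541 ff 63.8
up: 24 x [0.0086, 0.063, 0.316, -0.0194, -0.0259, 0.0058] | q [-0.53 -0.58  1.46  0.01  0.33 -1.58] err 0.0 v 0.67 p [ 0.545 -0.256  1.05 ]
roll: 30 x [0.0, 0.0, 0.0, 0.0543, -0.0312, 0.0228] | q [-0.53 -0.58  1.46  0.02  0.33  1.55] err 0.0 v 0.57 p [ 0.545 -0.256  1.05 ]
roll: 30 x [0.0, 0.0, 0.0, -0.0543, 0.0312, -0.0228] | q [-0.53 -0.58  1.46  0.01  0.33 -1.58] err 0.0 v 0.57 p [ 0.545 -0.256  1.05 ]
```

>>> {"method": "play_rows", "body": {"deltas": [[0.008, 0.06, 0.2, -0.0185, -0.025, 0.0055, 0], [0.008, 0.06, 0.3, -0.0185, -0.025, 0.0055, 0], [0.008, 0.06, 0.3, -0.0185, -0.025, 0.0055, 0], [0.008, 0.06, 0.3, -0.0185, -0.025, 0.0055, 0], [0.008, 0.06, 0.3, -0.0185, -0.025, 0.0055, 0]]}}

```text
t: 7.13
tool_pos: [0.5241, -0.3998, 0.3057]
orientation: [0.32, 0.831, -0.151, 0.428]
ft_force: [0.6, -0.4, -2.7]
grip_width: 0.0547
finger_force: 64.7
```

>>> {"method": "play_rows", "body": {"deltas": [[0.008, 0.06, 0.31, -0.0185, -0.025, 0.0055, 0], [0.008, 0.06, 0.31, -0.0185, -0.025, 0.0055, 0], [0.008, 0.06, 0.31, -0.0185, -0.025, 0.0055, 0], [0.008, 0.06, 0.31, -0.0185, -0.025, 0.0055, 0], [0.008, 0.06, 0.31, -0.0185, -0.025, 0.0055, 0]]}}

```text
t: 7.55
tool_pos: [0.5292, -0.3641, 0.4919]
orientation: [0.283, 0.779, -0.17, 0.533]
ft_force: [0.1, -0.5, -3.6]
grip_width: 0.0544
finger_force: 64.7
```

>>> {"method": "play_rows", "body": {"deltas": [[0.008, 0.06, 0.31, -0.0185, -0.025, 0.0055, 0], [0.008, 0.06, 0.31, -0.0185, -0.025, 0.0055, 0], [0.008, 0.06, 0.31, -0.0185, -0.025, 0.0055, 0], [0.008, 0.06, 0.31, -0.0185, -0.025, 0.0055, 0], [0.008, 0.06, 0.31, -0.0185, -0.025, 0.0055, 0]]}}

```text
t: 7.97
tool_pos: [0.5345, -0.3285, 0.6778]
orientation: [0.242, 0.715, -0.186, 0.629]
ft_force: [0.4, 0.8, -3.7]
grip_width: 0.0541
finger_force: 64.8
```

>>> {"method": "play_rows", "body": {"deltas": [[0.008, 0.06, 0.31, -0.0185, -0.025, 0.0055, 0], [0.008, 0.06, 0.31, -0.0185, -0.025, 0.0055, 0], [0.008, 0.06, 0.31, -0.0185, -0.025, 0.0055, 0], [0.008, 0.06, 0.31, -0.0185, -0.025, 0.0055, 0], [0.008, 0.06, 0.31, -0.0185, -0.025, 0.0055, 0]]}}

```text
t: 8.38
tool_pos: [0.5398, -0.2928, 0.8638]
orientation: [0.198, 0.639, -0.199, 0.716]
ft_force: [-0.5, -0.4, -3.2]
grip_width: 0.0547
finger_force: 64.8
```

>>> {"method": "play_rows", "body": {"deltas": [[0.008, 0.06, 0.31, -0.0185, -0.025, 0.0055, 0], [0.008, 0.06, 0.31, -0.0185, -0.025, 0.0055, 0], [0.008, 0.06, 0.31, -0.0185, -0.025, 0.0055, 0], [0.008, 0.06, 0.31, -0.0185, -0.025, 0.0055, 0], [0.008, 0.06, 0.2, -0.0185, -0.025, 0.0055, 0]]}}

```text
t: 8.8
tool_pos: [0.5434, -0.256, 1.0404]
orientation: [0.149, 0.552, -0.209, 0.793]
ft_force: [-2.0, 0.4, -2.5]
grip_width: 0.0544
finger_force: 64.9
```

```bash
python3 - <<'E'
from plan import *
show(); im,_=pts('side'); cv2.imwrite('pics/g3.png',im)
P=Path()
P.roll(180,30); P.roll(-180,30)
M=Ro.from_euler('z',4.91,degrees=True)
c=np.array([.5726,.1359,.066+.111])+M.apply([.06,.1,0]); az=azof(c); R=tilt(az,-50)
P.go(c+[0,0,.06]+R.apply([0,0,.008]),R,name='above')
E
```

```text
t 8.8 q [-0.53  -0.594  1.497  0.022  0.314 -1.583] p [ 0.5434 -0.256   1.0404] o [ 0.1494  0.5521 -0.2094  0.7931] f [-2.   0.4 -2.5] w 0.0544 ff 64.9
roll: 30 x [0.0, 0.0, 0.0, 0.0541, -0.0311, 0.0235] | q [-0.53 -0.59  1.5   0.02  0.31  1.56] err 0.0 v 0.57 p [ 0.542 -0.255  1.044]
roll: 30 x [0.0, 0.0, 0.0, -0.0541, 0.0311, -0.0235] | q [-0.53 -0.59  1.5   0.02  0.31 -1.58] err 0.0 v 0.57 p [ 0.542 -0.255  1.044]
above: 24 x [0.03, 0.1726, -0.2823, 0.0037, 0.0333, 0.0187] | q [ 0.29 -0.23  2.01 -0.    0.66 -1.57] err 0.0 v 0.65 p [0.629 0.242 0.231]
```

>>> {"method": "play_rows", "body": {"deltas": [[0, 0, 0, 0.054, -0.031, 0.0235, 0], [0, 0, 0, 0.054, -0.031, 0.0235, 0], [0, 0, 0, 0.054, -0.031, 0.0235, 0], [0, 0, 0, 0.054, -0.031, 0.0235, 0], [0, 0, 0, 0.054, -0.031, 0.0235, 0]]}}

```text
t: 9.27
tool_pos: [0.5455, -0.2578, 1.034]
orientation: [0.288, 0.498, 0.006, 0.818]
ft_force: [-0.3, -0.4, -4.1]
grip_width: 0.0544
finger_force: 65.0
```

>>> {"method": "play_rows", "body": {"deltas": [[0, 0, 0, 0.054, -0.031, 0.0235, 0], [0, 0, 0, 0.054, -0.031, 0.0235, 0], [0, 0, 0, 0.054, -0.031, 0.0235, 0], [0, 0, 0, 0.054, -0.031, 0.0235, 0], [0, 0, 0, 0.054, -0.031, 0.0235, 0]]}}

```text
t: 9.68
tool_pos: [0.5454, -0.2578, 1.0341]
orientation: [0.404, 0.407, 0.219, 0.789]
ft_force: [-0.1, -0.1, -2.5]
grip_width: 0.0538
finger_force: 65.0
```

>>> {"method": "play_rows", "body": {"deltas": [[0, 0, 0, 0.054, -0.031, 0.0235, 0], [0, 0, 0, 0.054, -0.031, 0.0235, 0], [0, 0, 0, 0.054, -0.031, 0.0235, 0], [0, 0, 0, 0.054, -0.031, 0.0235, 0], [0, 0, 0, 0.054, -0.031, 0.0235, 0]]}}

```text
t: 10.1
tool_pos: [0.5454, -0.2578, 1.0341]
orientation: [0.493, 0.289, 0.417, 0.707]
ft_force: [-0.2, -0.3, -3.9]
grip_width: 0.0545
finger_force: 65.0
```

>>> {"method": "play_rows", "body": {"deltas": [[0, 0, 0, 0.054, -0.031, 0.0235, 0], [0, 0, 0, 0.054, -0.031, 0.0235, 0], [0, 0, 0, 0.054, -0.031, 0.0235, 0], [0, 0, 0, 0.054, -0.031, 0.0235, 0], [0, 0, 0, 0.054, -0.031, 0.0235, 0]]}}

```text
t: 10.52
tool_pos: [0.5454, -0.2578, 1.0341]
orientation: [0.549, 0.15, 0.587, 0.577]
ft_force: [-0.4, 0.2, -3.5]
grip_width: 0.0543
finger_force: 65.0
```

>>> {"method": "play_rows", "body": {"deltas": [[0, 0, 0, 0.054, -0.031, 0.0235, 0], [0, 0, 0, 0.054, -0.031, 0.0235, 0], [0, 0, 0, 0.054, -0.031, 0.0235, 0], [0, 0, 0, 0.054, -0.031, 0.0235, 0], [0, 0, 0, 0.054, -0.031, 0.0235, 0]]}}

```text
t: 10.93
tool_pos: [0.5454, -0.2577, 1.0342]
orientation: [0.567, 0.002, 0.716, 0.407]
ft_force: [-0.3, 0.3, -3.8]
grip_width: 0.0549
finger_force: 65.0
```

>>> {"method": "play_rows", "body": {"deltas": [[0, 0, 0, 0.054, -0.031, 0.0235, 0], [0, 0, 0, 0.054, -0.031, 0.0235, 0], [0, 0, 0, 0.054, -0.031, 0.0235, 0], [0, 0, 0, 0.054, -0.031, 0.0235, 0], [0, 0, 0, 0.054, -0.031, 0.0235, 0]]}}

```text
t: 11.35
tool_pos: [0.5454, -0.2578, 1.0341]
orientation: [0.546, -0.147, 0.797, 0.21]
ft_force: [0.1, -0.0, -3.5]
grip_width: 0.0539
finger_force: 65.0
```

>>> {"method": "play_rows", "body": {"deltas": [[0, 0, 0, 0, 0, 0, 0], [0, 0, 0, 0, 0, 0, 0], [0, 0, 0, 0, 0, 0, 0], [0, 0, 0, 0, 0, 0, 0], [0, 0, 0, 0, 0, 0, 0]]}}

```text
t: 11.77
tool_pos: [0.5441, -0.2569, 1.0369]
orientation: [0.545, -0.144, 0.798, 0.213]
ft_force: [0.6, -0.4, -3.3]
grip_width: 0.0545
finger_force: 65.1
```

```bash
python3 - <<'E'
from h import *
show(); im,_=pts('side'); cv2.imwrite('pics/g4.png',im)
E
```

```text
t 11.77 q [-0.535 -0.6    1.522  0.052  0.277  1.524] p [ 0.5441 -0.2569  1.0369] o [ 0.5452 -0.1443  0.7979  0.2128] f [ 0.6 -0.4 -3.3] w 0.0545 ff 65.1
```

View pics/g4.png

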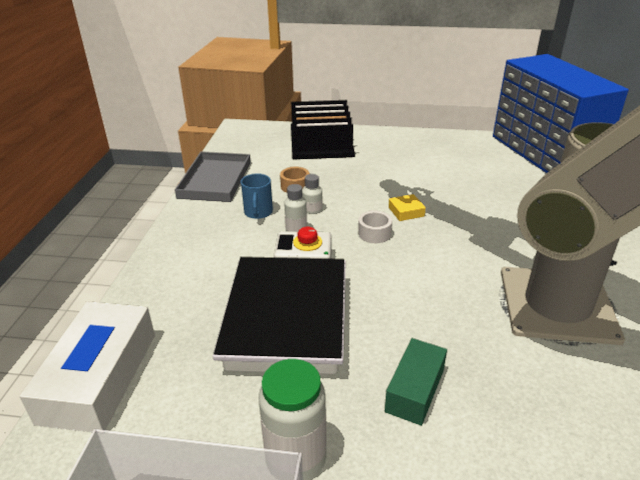

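The bottle is out of the frame here, above the image. Grip and weight readings show it is still held; the other bottles and bystanders look unmoved. I'll finish the hold, roll back and carry it over the mat.

>>> {"method": "play_rows", "body": {"deltas": [[0, 0, 0, 0, 0, 0, 0], [0, 0, 0, 0, 0, 0, 0], [0, 0, 0, 0, 0, 0, 0], [0, 0, 0, 0, 0, 0, 0], [0, 0, 0, 0, 0, 0, 0]]}}

```text
t: 12.23
tool_pos: [0.544, -0.2567, 1.0373]
orientation: [0.545, -0.145, 0.798, 0.212]
ft_force: [-0.6, -0.1, -3.6]
grip_width: 0.054
finger_force: 65.1
```

>>> {"method": "play_rows", "body": {"deltas": [[0, 0, 0, 0, 0, 0, 0], [0, 0, 0, 0, 0, 0, 0], [0, 0, 0, 0, 0, 0, 0], [0, 0, 0, 0, 0, 0, 0], [0, 0, 0, -0.054, 0.031, -0.0235, 0]]}}

```text
t: 12.65
tool_pos: [0.544, -0.2567, 1.0372]
orientation: [0.552, -0.116, 0.786, 0.253]
ft_force: [0.1, -0.1, -2.5]
grip_width: 0.0543
finger_force: 65.0
```

>>> {"method": "play_rows", "body": {"deltas": [[0, 0, 0, -0.054, 0.031, -0.0235, 0], [0, 0, 0, -0.054, 0.031, -0.0235, 0], [0, 0, 0, -0.054, 0.031, -0.0235, 0], [0, 0, 0, -0.054, 0.031, -0.0235, 0], [0, 0, 0, -0.054, 0.031, -0.0235, 0]]}}

```text
t: 13.07
tool_pos: [0.544, -0.2568, 1.0372]
orientation: [0.564, 0.035, 0.693, 0.448]
ft_force: [-0.6, -0.5, -3.8]
grip_width: 0.0544
finger_force: 65.0
```

>>> {"method": "play_rows", "body": {"deltas": [[0, 0, 0, -0.054, 0.031, -0.0235, 0], [0, 0, 0, -0.054, 0.031, -0.0235, 0], [0, 0, 0, -0.054, 0.031, -0.0235, 0], [0, 0, 0, -0.054, 0.031, -0.0235, 0], [0, 0, 0, -0.054, 0.031, -0.0235, 0]]}}

```text
t: 13.48
tool_pos: [0.544, -0.2568, 1.0371]
orientation: [0.538, 0.181, 0.553, 0.61]
ft_force: [0.2, -0.3, -3.7]
grip_width: 0.0541
finger_force: 65.1
```

>>> {"method": "play_rows", "body": {"deltas": [[0, 0, 0, -0.054, 0.031, -0.0235, 0], [0, 0, 0, -0.054, 0.031, -0.0235, 0], [0, 0, 0, -0.054, 0.031, -0.0235, 0], [0, 0, 0, -0.054, 0.031, -0.0235, 0], [0, 0, 0, -0.054, 0.031, -0.0235, 0]]}}

```text
t: 13.9
tool_pos: [0.544, -0.2568, 1.0372]
orientation: [0.475, 0.316, 0.376, 0.731]
ft_force: [-0.0, 0.4, -3.8]
grip_width: 0.0541
finger_force: 65.0
```

>>> {"method": "play_rows", "body": {"deltas": [[0, 0, 0, -0.054, 0.031, -0.0235, 0], [0, 0, 0, -0.054, 0.031, -0.0235, 0], [0, 0, 0, -0.054, 0.031, -0.0235, 0], [0, 0, 0, -0.054, 0.031, -0.0235, 0], [0, 0, 0, -0.054, 0.031, -0.0235, 0]]}}

```text
t: 14.32
tool_pos: [0.544, -0.2568, 1.0371]
orientation: [0.379, 0.428, 0.173, 0.802]
ft_force: [0.6, -0.8, -2.6]
grip_width: 0.0538
finger_force: 65.0
```

>>> {"method": "play_rows", "body": {"deltas": [[0, 0, 0, -0.054, 0.031, -0.0235, 0], [0, 0, 0, -0.054, 0.031, -0.0235, 0], [0, 0, 0, -0.054, 0.031, -0.0235, 0], [0, 0, 0, -0.054, 0.031, -0.0235, 0], [0, 0, 0, -0.054, 0.031, -0.0235, 0]]}}

```text
t: 14.73
tool_pos: [0.5441, -0.2568, 1.0371]
orientation: [0.258, 0.512, -0.041, 0.818]
ft_force: [0.4, 0.4, -3.6]
grip_width: 0.0543
finger_force: 64.9
```

>>> {"method": "play_rows", "body": {"deltas": [[0, 0, 0, -0.054, 0.031, -0.0235, 0], [0, 0, 0, -0.054, 0.031, -0.0235, 0], [0, 0, 0, -0.054, 0.031, -0.0235, 0], [0, 0, 0, -0.054, 0.031, -0.0235, 0], [0, 0, 0, 0, 0, 0, 0]]}}

```text
t: 15.15
tool_pos: [0.5441, -0.2568, 1.0371]
orientation: [0.149, 0.554, -0.211, 0.791]
ft_force: [0.5, 0.0, -3.3]
grip_width: 0.0542
finger_force: 64.9
```

```bash
python3 - <<'E'
from plan import *
show()
P=Path()
M=Ro.from_euler('z',4.91,degrees=True)
c=np.array([.5726,.1359,.066+.111])+M.apply([.06,.1,0]); az=azof(c); R=tilt(az,-50)
P.go(c+[0,0,.06]+R.apply([0,0,.008]),R,n=30,name='above')
E
```

```text
t 15.15 q [-0.53  -0.595  1.502  0.022  0.316 -1.588] p [ 0.5441 -0.2568  1.0371] o [ 0.1487  0.5542 -0.2112  0.7913] f [ 0.5  0.  -3.3] w 0.0542 ff 64.9
above: 30 x [0.0235, 0.1386, -0.2239, 0.003, 0.0264, 0.015] | q [ 0.29 -0.23  2.01 -0.01  0.66 -1.57] err 0.0 v 0.52 p [0.629 0.242 0.231]
```

>>> {"method": "play_rows", "body": {"deltas": [[0.0235, 0.1385, -0.224, 0.003, 0.0265, 0.015, 0], [0.0235, 0.1385, -0.224, 0.003, 0.0265, 0.015, 0], [0.0235, 0.1385, -0.224, 0.003, 0.0265, 0.015, 0], [0.0235, 0.1385, -0.224, 0.003, 0.0265, 0.015, 0], [0.0235, 0.1385, -0.224, 0.003, 0.0265, 0.015, 0]]}}

```text
t: 15.57
tool_pos: [0.5581, -0.173, 0.9014]
orientation: [0.105, 0.644, -0.168, 0.739]
ft_force: [0.5, -0.1, -3.6]
grip_width: 0.0544
finger_force: 64.9
```

>>> {"method": "play_rows", "body": {"deltas": [[0.0235, 0.1385, -0.224, 0.003, 0.0265, 0.015, 0], [0.0235, 0.1385, -0.224, 0.003, 0.0265, 0.015, 0], [0.0235, 0.1385, -0.224, 0.003, 0.0265, 0.015, 0], [0.0235, 0.1385, -0.224, 0.003, 0.0265, 0.015, 0], [0.0235, 0.1385, -0.224, 0.003, 0.0265, 0.015, 0]]}}

```text
t: 15.98
tool_pos: [0.572, -0.0897, 0.7672]
orientation: [0.057, 0.724, -0.127, 0.676]
ft_force: [-0.1, 0.0, -3.4]
grip_width: 0.0541
finger_force: 64.8
```

>>> {"method": "play_rows", "body": {"deltas": [[0.0235, 0.1385, -0.224, 0.003, 0.0265, 0.015, 0], [0.0235, 0.1385, -0.224, 0.003, 0.0265, 0.015, 0], [0.0235, 0.1385, -0.224, 0.003, 0.0265, 0.015, 0], [0.0235, 0.1385, -0.224, 0.003, 0.0265, 0.015, 0], [0.0235, 0.1385, -0.224, 0.003, 0.0265, 0.015, 0]]}}

```text
t: 16.4
tool_pos: [0.5861, -0.0064, 0.6328]
orientation: [0.009, 0.794, -0.084, 0.602]
ft_force: [1.0, -0.1, -2.8]
grip_width: 0.0543
finger_force: 64.8
```

>>> {"method": "play_rows", "body": {"deltas": [[0.0235, 0.1385, -0.224, 0.003, 0.0265, 0.015, 0], [0.0235, 0.1385, -0.224, 0.003, 0.0265, 0.015, 0], [0.0235, 0.1385, -0.224, 0.003, 0.0265, 0.015, 0], [0.0235, 0.1385, -0.224, 0.003, 0.0265, 0.015, 0], [0.0235, 0.1385, -0.224, 0.003, 0.0265, 0.015, 0]]}}

```text
t: 16.82
tool_pos: [0.6003, 0.0767, 0.4985]
orientation: [-0.039, 0.852, -0.039, 0.521]
ft_force: [0.3, 1.3, -2.9]
grip_width: 0.0543
finger_force: 64.7
```

>>> {"method": "play_rows", "body": {"deltas": [[0.0235, 0.1385, -0.224, 0.003, 0.0265, 0.015, 0], [0.0235, 0.1385, -0.224, 0.003, 0.0265, 0.015, 0], [0.0235, 0.1385, -0.224, 0.003, 0.0265, 0.015, 0], [0.0235, 0.1385, -0.224, 0.003, 0.0265, 0.015, 0], [0.0235, 0.1385, -0.224, 0.003, 0.0265, 0.015, 0]]}}

```text
t: 17.23
tool_pos: [0.6145, 0.1598, 0.3641]
orientation: [-0.087, 0.898, 0.006, 0.431]
ft_force: [-0.0, 0.2, -3.3]
grip_width: 0.0538
finger_force: 64.7
```

>>> {"method": "play_rows", "body": {"deltas": [[0.0235, 0.1385, -0.224, 0.003, 0.0265, 0.015, 0], [0.0235, 0.1385, -0.224, 0.003, 0.0265, 0.015, 0], [0.0235, 0.1385, -0.224, 0.003, 0.0265, 0.015, 0], [0.0235, 0.1385, -0.224, 0.003, 0.0265, 0.015, 0], [0.0235, 0.1385, -0.12, 0.003, 0.0265, 0.015, 0]]}}

```text
t: 17.65
tool_pos: [0.6271, 0.2423, 0.2383]
orientation: [-0.134, 0.932, 0.05, 0.333]
ft_force: [-1.4, -0.9, -4.2]
grip_width: 0.0541
finger_force: 64.6
```

>>> {"method": "play_rows", "body": {"deltas": [[0, 0, 0, 0, 0, 0, 0], [0, 0, 0, 0, 0, 0, 0]]}}

```text
t: 17.82
tool_pos: [0.6285, 0.2421, 0.2418]
orientation: [-0.134, 0.931, 0.05, 0.335]
ft_force: [0.8, -0.1, -2.7]
grip_width: 0.0544
finger_force: 64.9
```

```bash
python3 - <<'E'
from plan import *
show(); im,W=pts('side'); cv2.imwrite('pics/g5.png',cv2.resize(im[150:450,150:450],None,fx=2,fy=2)); np.save('g5.npy',W)
P=Path(); z=P.R.as_matrix()[:,2]; print('el',np.degrees(np.arcsin(z[2])),'az',np.degrees(np.arctan2(z[1],z[0])),'y',P.R.as_matrix()[:,1].round(3))
E
```

```text
t 17.82 q [ 0.293 -0.237  1.993 -0.003  0.694 -1.562] p [0.6285 0.2421 0.2418] o [-0.1337  0.9312  0.0495  0.3353] f [ 0.8 -0.1 -2.7] w 0.0544 ff 64.9
el -50.22992750870802 az 16.528209353208002 y [-0.282  0.959  0.002]
```

View pics/g5.png

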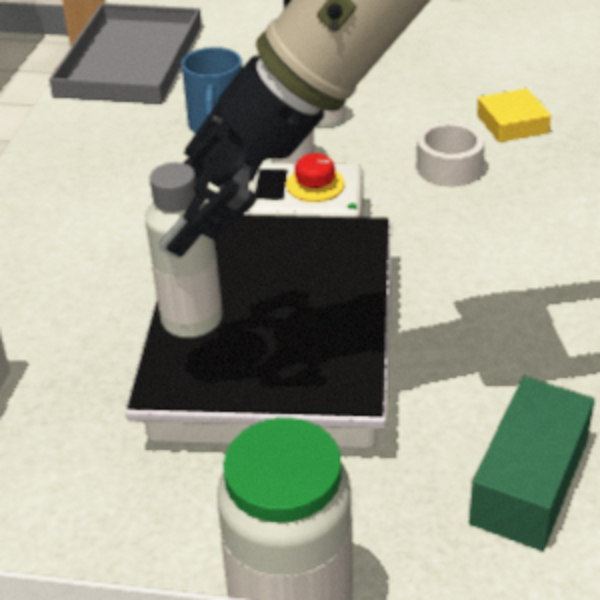

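Bottle held over the mat, cap at crop (175,185), foot at (190,325). It looks slightly slanted, so I'll measure the tilt by fitting a cylinder to the body.

```bash
cat > cyl.py <<'E'
import numpy as np
from scipy.optimize import least_squares
def fit(W,c,zlo,zhi,rad=.05,R=.028):
    w=W.reshape(-1,3); w=w[np.isfinite(w[:,2])]
    w=w[(np.hypot(w[:,0]-c[0],w[:,1]-c[1])<rad)&(w[:,2]>zlo)&(w[:,2]<zhi)]
    zm=(zlo+zhi)/2
    def f(x):
        a=np.array([x[2],x[3],1]);a/=np.linalg.norm(a); d=w-[x[0],x[1],zm]; d=d-np.outer(d@a,a); return np.linalg.norm(d,axis=1)-R
    s=least_squares(f,[c[0],c[1],0,0],loss='soft_l1',f_scale=.002)
    print('pts',len(w),'centre at z',round(zm,3),s.x[:2].round(4),'lean dx/dz,dy/dz deg',np.degrees(s.x[2:]).round(1),'rms',np.sqrt(np.median(f(s.x)**2)).round(4)); return s.x
E
python3 - <<'E'
import numpy as np
from cyl import fit
W=np.load('g5.npy')
# bottle crop region only: crop px (150..215,240..335)/2+150
S=W[150+118:150+170,150+72:150+112]
print(np.nanmin(S.reshape(-1,3),0),np.nanmax(S.reshape(-1,3),0))
fit(S,(.624,.24),.15,.21,rad=.06)
C=W[150+78:150+102,150+72:150+100].reshape(-1,3); print(np.nanpercentile(C,[2,50,98],axis=0))
E
```

```text
[ 0.57750538 -0.03476669 -0.00448348] [0.76091118 0.29058056 0.26868589]
pts 831 centre at z 0.18 [0.624  0.2412] lean dx/dz,dy/dz deg [0.8 0.6] rms 0.0007
[[ 0.59696397 -0.19978179 -0.00252959]
 [ 0.62413013  0.24584827  0.28761541]
 [ 0.79951749  0.26684244  0.29654069]]
```

>>> {"method": "play_rows", "body": {"deltas": [[0, 0, -0.13, 0, 0, 0, 0], [0, 0, -0.13, 0, 0, 0, 0], [0, 0, -0.13, 0, 0, 0, 0], [0, 0, -0.09, 0, 0, 0, 0], [0, 0, -0.02, 0, 0, 0, 0]]}}

```text
t: 18.28
tool_pos: [0.6277, 0.2411, 0.1817]
orientation: [-0.134, 0.931, 0.049, 0.336]
ft_force: [-1.2, 0.0, -4.7]
grip_width: 0.0544
finger_force: 64.9
```

>>> {"method": "play_rows", "body": {"deltas": [[0, 0, -0.01, 0, 0, 0, 0], [0, 0, -0.01, 0, 0, 0, 0], [0, 0, -0.01, 0, 0, 0, 0], [0, 0, 0, 0, 0, 0, 0]]}}

```text
t: 18.62
tool_pos: [0.6292, 0.242, 0.181]
orientation: [-0.135, 0.93, 0.049, 0.337]
ft_force: [-0.1, -0.3, -2.8]
grip_width: 0.0542
finger_force: 64.9
```

Still hanging about 7 mm up; continuing in small steps.

>>> {"method": "play_rows", "body": {"deltas": [[0, 0, -0.01, 0, 0, 0, 0], [0, 0, -0.01, 0, 0, 0, 0], [0, 0, -0.01, 0, 0, 0, 0], [0, 0, 0, 0, 0, 0, 0]]}}

```text
t: 18.95
tool_pos: [0.6284, 0.2418, 0.1757]
orientation: [-0.135, 0.931, 0.049, 0.336]
ft_force: [-0.3, 0.0, -4.1]
grip_width: 0.0543
finger_force: 64.9
```

>>> {"method": "play_rows", "body": {"deltas": [[0, 0, -0.01, 0, 0, 0, 0], [0, 0, -0.01, 0, 0, 0, 0], [0, 0, 0, 0, 0, 0, 0]]}}

```text
t: 19.2
tool_pos: [0.6289, 0.2419, 0.174]
orientation: [-0.135, 0.931, 0.049, 0.337]
ft_force: [-0.2, -0.3, -1.4]
grip_width: 0.0544
finger_force: 65.1
```

>>> {"method": "play_rows", "body": {"deltas": [[0, 0, -0.008, 0, 0, 0, 0], [0, 0, 0, 0, 0, 0, 0]]}}

```text
t: 19.37
tool_pos: [0.6294, 0.2421, 0.174]
orientation: [-0.135, 0.93, 0.049, 0.337]
ft_force: [-1.5, -1.2, 3.0]
grip_width: 0.0545
finger_force: 65.3
```

>>> {"method": "play_rows", "body": {"deltas": [[0, 0, 0, 0, 0, 0, 0.75], [0, 0, 0, 0, 0, 0, 1], [0, 0, 0, 0, 0, 0, 1], [0, 0, 0, 0, 0, 0, 1], [0, 0, 0, 0, 0, 0, 1]]}}

```text
t: 19.78
tool_pos: [0.6286, 0.2418, 0.1727]
orientation: [-0.135, 0.931, 0.049, 0.336]
ft_force: [-1.1, -0.5, 0.3]
grip_width: 0.0852
finger_force: 0.0
```

```bash
python3 - <<'E'
from plan import *
show()
P=Path(); t=P.p+P.R.apply([0,0,-.13]); P.go(t,P.R,n=5,name='back')
c=np.array([.35,-.12,.35]); az=azof(c)
P.go(c,tilt(az,-50),name='park')
E
```

```text
t 19.78 q [ 0.292 -0.158  2.059 -0.004  0.547 -1.564] p [0.6286 0.2418 0.1727] o [-0.1348  0.9308  0.0492  0.3363] f [-1.1 -0.5  0.3] w 0.0852 ff 0.0
back: 5 x [-0.1328, -0.0395, 0.1666, 0.0, 0.0, 0.0] | q [ 0.29 -0.53  2.16 -0.    0.82 -1.56] err 0.0 v 0.55 p [0.549 0.218 0.273]
park: 10 x [-0.1658, -0.2818, 0.0644, -0.0001, -0.0003, -0.0482] | q [-0.27 -0.89  2.14 -0.18  1.41 -1.36] err 0.0558 v 0.89 p [ 0.35 -0.12  0.35]
```

>>> {"method": "play_rows", "body": {"deltas": [[-0.05, -0.015, 0.063, 0, 0, 0, 1], [-0.15, -0.044, 0.187, 0, 0, 0, 1], [-0.15, -0.044, 0.187, 0, 0, 0, 1], [-0.15, -0.044, 0.187, 0, 0, 0, 1], [-0.15, -0.044, 0.187, 0, 0, 0, 1]]}}

```text
t: 20.2
tool_pos: [0.5496, 0.2186, 0.2706]
orientation: [-0.135, 0.931, 0.049, 0.336]
ft_force: [0.2, 0.2, -0.0]
grip_width: 0.0856
finger_force: 0.0
```

```bash
python3 - <<'E'
from plan import *
from cyl import fit
show(); im,W=pts('side'); cv2.imwrite('pics/s2.png',im); fit(W,(.624,.241),.09,.17)
im,W2=pts('top'); cv2.imwrite('pics/t2.png',im)
for n,xy,H,b in (('tall',(.624,.241),.16,.066),('mid',(.6121,-.2105),.13,0),('short',(.5868,-.3224),.1,0)):
    w=W2.reshape(-1,3); w=w[(np.hypot(w[:,0]-xy[0],w[:,1]-xy[1])<.07)&(abs(w[:,2]-H-b)<.008)]
    print(n,len(w),((w.max(0)+w.min(0))/2).round(4) if len(w) else '')
P=Path()
g=np.array([.6121,-.2105,.081]); az=azof(g); R=tilt(az,-50); t=g+R.apply([0,0,.008])
P.go(t+R.apply([0,0,-.13])+[0,0,.03],R,n=15,name='pre')
P.go(t,R,n=5,name='in')
E
```

```text
t 20.2 q [ 0.294 -0.526  2.157 -0.004  0.818 -1.563] p [0.5496 0.2186 0.2706] o [-0.1348  0.9309  0.0491  0.336 ] f [ 0.2  0.2 -0. ] w 0.0856 ff 0.0
pts 1015 centre at z 0.13 [0.6246 0.2402] lean dx/dz,dy/dz deg [ 0.  -0.6] rms 0.0007
tall 244 [0.6234 0.238  0.2253]
mid 207 [ 0.6114 -0.2107  0.129 ]
short 203 [ 0.5867 -0.3226  0.099 ]
pre: 15 x [-0.0061, -0.2214, -0.0402, -0.0, 0.0002, -0.0297] | q [-0.41 -0.56  2.3  -0.    0.7  -1.57] err 0.0 v 0.36 p [ 0.54  -0.179  0.204]
in: 5 x [0.1277, -0.0556, -0.2159, -0.0001, 0.0, 0.0001] | q [-0.41 -0.05  2.17 -0.    0.32 -1.57] err 0.0 v 0.75 p [ 0.617 -0.213  0.075]
```

>>> {"method": "play_rows", "body": {"deltas": [[-0.006, -0.22, -0.04, 0, 0, -0.03, 1], [-0.006, -0.22, -0.04, 0, 0, -0.03, 1], [-0.006, -0.22, -0.04, 0, 0, -0.03, 1], [-0.006, -0.22, -0.04, 0, 0, -0.03, 1], [-0.006, -0.22, -0.04, 0, 0, -0.03, 1]]}}

```text
t: 20.72
tool_pos: [0.5467, 0.0858, 0.245]
orientation: [-0.024, 0.94, 0.009, 0.339]
ft_force: [0.9, 0.4, 0.3]
grip_width: 0.0855
finger_force: 0.0
```

>>> {"method": "play_rows", "body": {"deltas": [[-0.006, -0.22, -0.04, 0, 0, -0.03, 1], [-0.006, -0.22, -0.04, 0, 0, -0.03, 1], [-0.006, -0.22, -0.04, 0, 0, -0.03, 1], [-0.006, -0.22, -0.04, 0, 0, -0.03, 1], [-0.006, -0.22, -0.04, 0, 0, -0.03, 1]]}}

```text
t: 21.13
tool_pos: [0.5431, -0.0463, 0.2211]
orientation: [0.087, 0.937, -0.031, 0.338]
ft_force: [-0.5, -0.5, 0.3]
grip_width: 0.0854
finger_force: 0.0
```

>>> {"method": "play_rows", "body": {"deltas": [[-0.006, -0.22, -0.04, 0, 0, -0.03, 1], [-0.006, -0.22, -0.04, 0, 0, -0.03, 1], [-0.006, -0.22, -0.04, 0, 0, -0.03, 1], [-0.006, -0.22, -0.04, 0, 0, -0.03, 1], [-0.006, -0.22, -0.04, 0, 0, -0.03, 1]]}}

```text
t: 21.55
tool_pos: [0.5395, -0.1784, 0.1971]
orientation: [0.197, 0.92, -0.071, 0.332]
ft_force: [0.6, -0.4, -0.1]
grip_width: 0.0855
finger_force: 0.0
```

>>> {"method": "play_rows", "body": {"deltas": [[0, 0, 0, 0, 0, 0, 1]]}}

```text
t: 21.63
tool_pos: [0.539, -0.18, 0.1961]
orientation: [0.198, 0.92, -0.071, 0.331]
ft_force: [0.2, 0.1, 0.0]
grip_width: 0.0853
finger_force: 0.0
```

```bash
python3 - <<'E'
from plan import *
from find import find
show(); find((.6121,-.2105),.13,save='b')
P=Path()
g=np.array([.6118,-.2106,.081]); az=azof(g); R=tilt(az,-50); t=g+R.apply([0,0,.008])
P.go(t+R.apply([0,0,-.04]),R,n=3,name='pre')
P.go(t,R,n=2,name='in')
E
```

```text
t 21.63 q [-0.405 -0.544  2.305 -0.019  0.689 -1.542] p [ 0.539  -0.18    0.1961] o [ 0.1979  0.9198 -0.0713  0.3313] f [0.2 0.1 0. ] w 0.0853 ff 0.0
top 212 cap [ 0.6124 -0.2101  0.1295] ext [0.037 0.037 0.015] med [ 0.6113 -0.2098  0.1302]
side 141 cap [ 0.6133 -0.2086  0.1265] ext [0.038 0.042 0.013] med [ 0.6123 -0.2018  0.1287]
pre: 3 x [0.149, -0.0688, -0.2534, -0.0007, -0.0012, 0.002] | q [-0.41 -0.19  2.23  0.    0.41 -1.57] err 0.0 v 0.88 p [ 0.593 -0.202  0.106]
in: 2 x [0.0982, -0.0428, -0.1277, -0.0001, -0.0, -0.0] | q [-0.41 -0.05  2.17 -0.    0.32 -1.57] err 0.0 v 0.51 p [ 0.617 -0.213  0.075]
```

>>> {"method": "play_rows", "body": {"deltas": [[0.149, -0.069, -0.253, 0, -0.001, 0.002, 1], [0.149, -0.069, -0.253, 0, -0.001, 0.002, 1], [0.149, -0.069, -0.253, 0, -0.001, 0.002, 1], [0.098, -0.043, -0.128, 0, 0, 0, 1], [0.098, -0.043, -0.128, 0, 0, 0, 1]]}}

```text
t: 22.15
tool_pos: [0.6168, -0.211, 0.0734]
orientation: [0.191, 0.921, -0.068, 0.334]
ft_force: [-0.5, 1.2, 0.8]
grip_width: 0.0853
finger_force: 0.0
```

>>> {"method": "play_rows", "body": {"deltas": [[0, 0, 0, 0, 0, 0, 1]]}}

```text
t: 22.23
tool_pos: [0.616, -0.2108, 0.0711]
orientation: [0.191, 0.921, -0.067, 0.332]
ft_force: [-1.1, -0.2, 0.1]
grip_width: 0.0852
finger_force: 0.0
```

>>> {"method": "play_rows", "body": {"deltas": [[0, 0, 0, 0, 0, 0, 0], [0, 0, 0, 0, 0, 0, 0], [0, 0, 0, 0, 0, 0, 0], [0, 0, 0, 0, 0, 0, 0], [0, 0, 0, 0, 0, 0, 0]]}}

```text
t: 22.65
tool_pos: [0.6176, -0.2123, 0.0782]
orientation: [0.191, 0.92, -0.068, 0.336]
ft_force: [0.1, 1.1, 2.3]
grip_width: 0.054
finger_force: 63.6
```

>>> {"method": "play_rows", "body": {"deltas": [[0, 0, 0.02, 0, 0, 0, 0], [0, 0, 0.05, 0, 0, 0, 0], [0, 0, 0.1, 0, 0, 0, 0], [0, 0, 0.1, 0, 0, 0, 0], [0, 0, 0, 0, 0, 0, 0]]}}

```text
t: 23.07
tool_pos: [0.6183, -0.2129, 0.1121]
orientation: [0.191, 0.919, -0.069, 0.337]
ft_force: [0.7, -0.6, -1.9]
grip_width: 0.0544
finger_force: 63.7
```

```bash
python3 - <<'E'
from plan import *
show(); im,_=pts('side'); cv2.imwrite('pics/g6.png',cv2.resize(im[60:300,180:500],None,fx=2,fy=2))
P=Path()
az=-15; p=Ro.from_euler('z',az,degrees=True).apply([.6,.0512,1.05])
P.go(p,tilt(az,20),n=25,name='up'); P.roll(180,30); P.roll(-180,30)
M=Ro.from_euler('z',4.91,degrees=True)
c=np.array([.5726,.1359,.066+.081])+M.apply([.05,0,0]); az=azof(c); R=tilt(az,-50)
P.go(c+[0,0,.07]+R.apply([0,0,.008]),R,n=30,name='above')
E
```

```text
t 23.07 q [-0.412 -0.12   2.154  0.009  0.406 -1.579] p [ 0.6183 -0.2129  0.1121] o [ 0.1913  0.9193 -0.0687  0.3369] f [ 0.7 -0.6 -1.9] w 0.0544 ff 63.7
up: 25 x [-0.0084, 0.0356, 0.3131, -0.0103, -0.0293, 0.0032] | q [-0.26 -0.57  1.46 -0.01  0.33 -1.56] err 0.0 v 0.68 p [ 0.593 -0.106  1.05 ]
roll: 30 x [0.0, 0.0, 0.0, 0.0605, -0.0163, 0.0228] | q [-0.26 -0.58  1.46 -0.01  0.33  1.58] err 0.0 v 0.57 p [ 0.593 -0.106  1.05 ]
roll: 30 x [0.0, 0.0, 0.0, -0.0605, 0.0163, -0.0228] | q [-0.26 -0.57  1.46 -0.01  0.33 -1.56] err 0.0 v 0.57 p [ 0.593 -0.106  1.05 ]
above: 30 x [0.0097, 0.0686, -0.2331, 0.0016, 0.026, 0.0075] | q [ 0.14 -0.3   2.11  0.    0.64 -1.57] err 0.0 v 0.45 p [0.628 0.141 0.211]
```

View pics/g6.png

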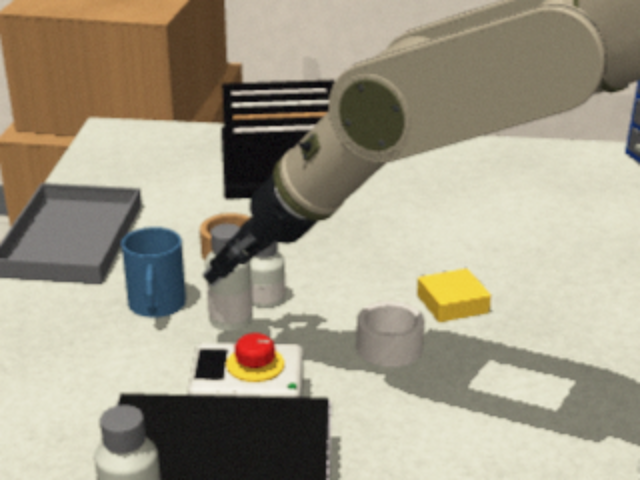

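Middle bottle lifted upright, crop (230,290); the short one and the bystanders are untouched.

>>> {"method": "play_rows", "body": {"deltas": [[-0.0085, 0.0355, 0.2, -0.0105, -0.0295, 0.003, 0], [-0.0085, 0.0355, 0.31, -0.0105, -0.0295, 0.003, 0], [-0.0085, 0.0355, 0.31, -0.0105, -0.0295, 0.003, 0], [-0.0085, 0.0355, 0.31, -0.0105, -0.0295, 0.003, 0], [-0.0085, 0.0355, 0.31, -0.0105, -0.0295, 0.003, 0]]}}

```text
t: 23.53
tool_pos: [0.611, -0.1905, 0.2813]
orientation: [0.173, 0.874, -0.079, 0.447]
ft_force: [0.4, -0.6, -2.4]
grip_width: 0.0543
finger_force: 64.4
```

>>> {"method": "play_rows", "body": {"deltas": [[-0.0085, 0.0355, 0.31, -0.0105, -0.0295, 0.003, 0], [-0.0085, 0.0355, 0.31, -0.0105, -0.0295, 0.003, 0], [-0.0085, 0.0355, 0.31, -0.0105, -0.0295, 0.003, 0], [-0.0085, 0.0355, 0.31, -0.0105, -0.0295, 0.003, 0], [-0.0085, 0.0355, 0.31, -0.0105, -0.0295, 0.003, 0]]}}

```text
t: 23.95
tool_pos: [0.6062, -0.1693, 0.4676]
orientation: [0.152, 0.814, -0.09, 0.553]
ft_force: [0.6, -0.9, -2.7]
grip_width: 0.0543
finger_force: 64.4
```

>>> {"method": "play_rows", "body": {"deltas": [[-0.0085, 0.0355, 0.31, -0.0105, -0.0295, 0.003, 0], [-0.0085, 0.0355, 0.31, -0.0105, -0.0295, 0.003, 0], [-0.0085, 0.0355, 0.31, -0.0105, -0.0295, 0.003, 0], [-0.0085, 0.0355, 0.31, -0.0105, -0.0295, 0.003, 0], [-0.0085, 0.0355, 0.31, -0.0105, -0.0295, 0.003, 0]]}}

```text
t: 24.37
tool_pos: [0.6016, -0.1482, 0.6535]
orientation: [0.129, 0.742, -0.098, 0.65]
ft_force: [0.9, -0.5, -2.9]
grip_width: 0.0542
finger_force: 64.5
```

>>> {"method": "play_rows", "body": {"deltas": [[-0.0085, 0.0355, 0.31, -0.0105, -0.0295, 0.003, 0], [-0.0085, 0.0355, 0.31, -0.0105, -0.0295, 0.003, 0], [-0.0085, 0.0355, 0.31, -0.0105, -0.0295, 0.003, 0], [-0.0085, 0.0355, 0.31, -0.0105, -0.0295, 0.003, 0], [-0.0085, 0.0355, 0.31, -0.0105, -0.0295, 0.003, 0]]}}

```text
t: 24.78
tool_pos: [0.5969, -0.127, 0.8395]
orientation: [0.104, 0.659, -0.105, 0.738]
ft_force: [0.0, -0.5, -1.7]
grip_width: 0.0547
finger_force: 64.6
```

>>> {"method": "play_rows", "body": {"deltas": [[-0.0085, 0.0355, 0.31, -0.0105, -0.0295, 0.003, 0], [-0.0085, 0.0355, 0.31, -0.0105, -0.0295, 0.003, 0], [-0.0085, 0.0355, 0.31, -0.0105, -0.0295, 0.003, 0], [-0.0085, 0.0355, 0.31, -0.0105, -0.0295, 0.003, 0], [-0.0085, 0.0355, 0.25, -0.0105, -0.0295, 0.003, 0]]}}

```text
t: 25.2
tool_pos: [0.5912, -0.1055, 1.0203]
orientation: [0.077, 0.564, -0.111, 0.814]
ft_force: [0.3, -0.8, -0.5]
grip_width: 0.0542
finger_force: 64.6
```

>>> {"method": "play_rows", "body": {"deltas": [[0, 0, 0, 0, 0, 0, 0], [0, 0, 0, 0.06, -0.0165, 0.023, 0], [0, 0, 0, 0.06, -0.0165, 0.023, 0], [0, 0, 0, 0.06, -0.0165, 0.023, 0], [0, 0, 0, 0.06, -0.0165, 0.023, 0]]}}

```text
t: 25.62
tool_pos: [0.5931, -0.1063, 1.0151]
orientation: [0.195, 0.539, 0.061, 0.817]
ft_force: [-0.2, -0.2, -2.7]
grip_width: 0.054
finger_force: 64.7
```

>>> {"method": "play_rows", "body": {"deltas": [[0, 0, 0, 0.06, -0.0165, 0.023, 0], [0, 0, 0, 0.06, -0.0165, 0.023, 0], [0, 0, 0, 0.06, -0.0165, 0.023, 0], [0, 0, 0, 0.06, -0.0165, 0.023, 0], [0, 0, 0, 0.06, -0.0165, 0.023, 0]]}}

```text
t: 26.03
tool_pos: [0.5929, -0.1063, 1.0152]
orientation: [0.328, 0.471, 0.27, 0.773]
ft_force: [-0.3, -0.3, -2.9]
grip_width: 0.0541
finger_force: 64.7
```

>>> {"method": "play_rows", "body": {"deltas": [[0, 0, 0, 0.06, -0.0165, 0.023, 0], [0, 0, 0, 0.06, -0.0165, 0.023, 0], [0, 0, 0, 0.06, -0.0165, 0.023, 0], [0, 0, 0, 0.06, -0.0165, 0.023, 0], [0, 0, 0, 0.06, -0.0165, 0.023, 0]]}}

```text
t: 26.45
tool_pos: [0.5929, -0.1063, 1.0152]
orientation: [0.438, 0.372, 0.46, 0.677]
ft_force: [-0.0, 0.1, -2.4]
grip_width: 0.0542
finger_force: 64.7
```

>>> {"method": "play_rows", "body": {"deltas": [[0, 0, 0, 0.06, -0.0165, 0.023, 0], [0, 0, 0, 0.06, -0.0165, 0.023, 0], [0, 0, 0, 0.06, -0.0165, 0.023, 0], [0, 0, 0, 0.06, -0.0165, 0.023, 0], [0, 0, 0, 0.06, -0.0165, 0.023, 0]]}}

```text
t: 26.87
tool_pos: [0.5929, -0.1062, 1.0152]
orientation: [0.519, 0.247, 0.619, 0.535]
ft_force: [-0.3, 0.4, -3.2]
grip_width: 0.0542
finger_force: 64.7
```

>>> {"method": "play_rows", "body": {"deltas": [[0, 0, 0, 0.06, -0.0165, 0.023, 0], [0, 0, 0, 0.06, -0.0165, 0.023, 0], [0, 0, 0, 0.06, -0.0165, 0.023, 0], [0, 0, 0, 0.06, -0.0165, 0.023, 0], [0, 0, 0, 0.06, -0.0165, 0.023, 0]]}}

```text
t: 27.28
tool_pos: [0.5929, -0.1063, 1.0153]
orientation: [0.565, 0.106, 0.736, 0.357]
ft_force: [0.1, 0.7, -2.5]
grip_width: 0.054
finger_force: 64.7
```

>>> {"method": "play_rows", "body": {"deltas": [[0, 0, 0, 0.06, -0.0165, 0.023, 0], [0, 0, 0, 0.06, -0.0165, 0.023, 0], [0, 0, 0, 0.06, -0.0165, 0.023, 0], [0, 0, 0, 0.06, -0.0165, 0.023, 0], [0, 0, 0, 0.06, -0.0165, 0.023, 0]]}}

```text
t: 27.7
tool_pos: [0.5929, -0.1062, 1.0153]
orientation: [0.573, -0.043, 0.804, 0.155]
ft_force: [0.3, -0.9, -2.3]
grip_width: 0.0539
finger_force: 64.7
```

>>> {"method": "play_rows", "body": {"deltas": [[0, 0, 0, 0.06, -0.0165, 0.023, 0], [0, 0, 0, 0, 0, 0, 0], [0, 0, 0, 0, 0, 0, 0], [0, 0, 0, 0, 0, 0, 0], [0, 0, 0, 0, 0, 0, 0]]}}

```text
t: 28.12
tool_pos: [0.5918, -0.1059, 1.0175]
orientation: [0.568, -0.07, 0.811, 0.116]
ft_force: [-1.0, -0.1, -3.0]
grip_width: 0.0542
finger_force: 64.7
```

>>> {"method": "play_rows", "body": {"deltas": [[0, 0, 0, 0, 0, 0, 0], [0, 0, 0, 0, 0, 0, 0], [0, 0, 0, 0, 0, 0, 0], [0, 0, 0, 0, 0, 0, 0], [0, 0, 0, 0, 0, 0, 0]]}}

```text
t: 28.53
tool_pos: [0.5914, -0.1057, 1.0183]
orientation: [0.568, -0.071, 0.812, 0.115]
ft_force: [0.7, -0.1, -1.9]
grip_width: 0.0544
finger_force: 64.7
```

>>> {"method": "play_rows", "body": {"deltas": [[0, 0, 0, 0, 0, 0, 0], [0, 0, 0, 0, 0, 0, 0], [0, 0, 0, 0, 0, 0, 0], [0, 0, 0, 0, 0, 0, 0], [0, 0, 0, 0, 0, 0, 0]]}}

```text
t: 28.95
tool_pos: [0.5915, -0.1057, 1.0182]
orientation: [0.568, -0.071, 0.812, 0.115]
ft_force: [-0.9, 0.9, -2.9]
grip_width: 0.0544
finger_force: 64.7
```

```bash
python3 - <<'E'
from plan import *
show()
R=log(); 
P=Path(); z=P.R.as_matrix()[:,2]; print('el',np.degrees(np.arcsin(z[2])))
P.roll(-180,30)
M=Ro.from_euler('z',4.91,degrees=True)
c=np.array([.5726,.1359,.066+.081])+M.apply([.05,0,0]); az=azof(c); R=tilt(az,-50)
P.go(c+[0,0,.07]+R.apply([0,0,.008]),R,n=30,name='above')
E
```

```text
t 28.95 q [-0.259 -0.623  1.56  -0.02   0.282  1.571] p [ 0.5915 -0.1057  1.0182] o [ 0.5679 -0.0707  0.8119  0.1152] f [-0.9  0.9 -2.9] w 0.0544 ff 64.7
el 20.17695671277687
roll: 30 x [0.0, 0.0, 0.0, -0.0604, 0.0164, -0.023] | q [-0.26 -0.62  1.56 -0.02  0.28 -1.57] err 0.0 v 0.57 p [ 0.591 -0.106  1.018]
above: 30 x [0.01, 0.0685, -0.2243, 0.002, 0.0261, 0.0074] | q [ 0.14 -0.3   2.11 -0.    0.64 -1.57] err 0.0 v 0.45 p [0.627 0.141 0.211]
```

>>> {"method": "play_rows", "body": {"deltas": [[0, 0, 0, 0, 0, 0, 0], [0, 0, 0, 0, 0, 0, 0], [0, 0, 0, 0, 0, 0, 0], [0, 0, 0, 0, 0, 0, 0], [0, 0, 0, -0.06, 0.0165, -0.023, 0]]}}

```text
t: 29.37
tool_pos: [0.5915, -0.1058, 1.0182]
orientation: [0.571, -0.042, 0.805, 0.157]
ft_force: [0.3, -0.6, -3.0]
grip_width: 0.0542
finger_force: 64.7
```

>>> {"method": "play_rows", "body": {"deltas": [[0, 0, 0, -0.06, 0.0165, -0.023, 0], [0, 0, 0, -0.06, 0.0165, -0.023, 0], [0, 0, 0, -0.06, 0.0165, -0.023, 0], [0, 0, 0, -0.06, 0.0165, -0.023, 0], [0, 0, 0, -0.06, 0.0165, -0.023, 0]]}}

```text
t: 29.78
tool_pos: [0.5914, -0.1057, 1.0183]
orientation: [0.563, 0.108, 0.736, 0.361]
ft_force: [0.1, -0.6, -2.3]
grip_width: 0.0542
finger_force: 64.7
```

>>> {"method": "play_rows", "body": {"deltas": [[0, 0, 0, -0.06, 0.0165, -0.023, 0], [0, 0, 0, -0.06, 0.0165, -0.023, 0], [0, 0, 0, -0.06, 0.0165, -0.023, 0], [0, 0, 0, -0.06, 0.0165, -0.023, 0], [0, 0, 0, -0.06, 0.0165, -0.023, 0]]}}

```text
t: 30.2
tool_pos: [0.5915, -0.1057, 1.0182]
orientation: [0.516, 0.249, 0.617, 0.539]
ft_force: [0.4, -0.1, -2.1]
grip_width: 0.0543
finger_force: 64.7
```

>>> {"method": "play_rows", "body": {"deltas": [[0, 0, 0, -0.06, 0.0165, -0.023, 0], [0, 0, 0, -0.06, 0.0165, -0.023, 0], [0, 0, 0, -0.06, 0.0165, -0.023, 0], [0, 0, 0, -0.06, 0.0165, -0.023, 0], [0, 0, 0, -0.06, 0.0165, -0.023, 0]]}}

```text
t: 30.62
tool_pos: [0.5915, -0.1058, 1.0182]
orientation: [0.435, 0.373, 0.457, 0.68]
ft_force: [0.3, 0.0, -3.7]
grip_width: 0.0542
finger_force: 64.7
```

>>> {"method": "play_rows", "body": {"deltas": [[0, 0, 0, -0.06, 0.0165, -0.023, 0], [0, 0, 0, -0.06, 0.0165, -0.023, 0], [0, 0, 0, -0.06, 0.0165, -0.023, 0], [0, 0, 0, -0.06, 0.0165, -0.023, 0], [0, 0, 0, -0.06, 0.0165, -0.023, 0]]}}

```text
t: 31.03
tool_pos: [0.5915, -0.1057, 1.0182]
orientation: [0.324, 0.471, 0.266, 0.776]
ft_force: [0.2, 0.4, -2.4]
grip_width: 0.0544
finger_force: 64.6
```

>>> {"method": "play_rows", "body": {"deltas": [[0, 0, 0, -0.06, 0.0165, -0.023, 0], [0, 0, 0, -0.06, 0.0165, -0.023, 0], [0, 0, 0, -0.06, 0.0165, -0.023, 0], [0, 0, 0, -0.06, 0.0165, -0.023, 0], [0, 0, 0, -0.06, 0.0165, -0.023, 0]]}}

```text
t: 31.45
tool_pos: [0.5915, -0.1058, 1.0181]
orientation: [0.192, 0.538, 0.057, 0.819]
ft_force: [-0.4, 0.4, -2.9]
grip_width: 0.0544
finger_force: 64.6
```

>>> {"method": "play_rows", "body": {"deltas": [[0, 0, 0, -0.06, 0.0165, -0.023, 0], [0, 0, 0, -0.06, 0.0165, -0.023, 0], [0, 0, 0, -0.06, 0.0165, -0.023, 0], [0, 0, 0, -0.06, 0.0165, -0.023, 0], [0, 0, 0, 0, 0, 0, 0]]}}

```text
t: 31.87
tool_pos: [0.5915, -0.1058, 1.0181]
orientation: [0.076, 0.566, -0.113, 0.813]
ft_force: [-0.2, 0.6, -2.9]
grip_width: 0.054
finger_force: 64.6
```

>>> {"method": "play_rows", "body": {"deltas": [[0.01, 0.0685, -0.224, 0.002, 0.026, 0.0075, 0], [0.01, 0.0685, -0.224, 0.002, 0.026, 0.0075, 0], [0.01, 0.0685, -0.224, 0.002, 0.026, 0.0075, 0], [0.01, 0.0685, -0.224, 0.002, 0.026, 0.0075, 0], [0.01, 0.0685, -0.224, 0.002, 0.026, 0.0075, 0]]}}

```text
t: 32.28
tool_pos: [0.5974, -0.0643, 0.8824]
orientation: [0.057, 0.649, -0.088, 0.753]
ft_force: [0.5, 0.2, -1.7]
grip_width: 0.0544
finger_force: 64.6
```

>>> {"method": "play_rows", "body": {"deltas": [[0.01, 0.0685, -0.224, 0.002, 0.026, 0.0075, 0], [0.01, 0.0685, -0.224, 0.002, 0.026, 0.0075, 0], [0.01, 0.0685, -0.224, 0.002, 0.026, 0.0075, 0], [0.01, 0.0685, -0.224, 0.002, 0.026, 0.0075, 0], [0.01, 0.0685, -0.224, 0.002, 0.026, 0.0075, 0]]}}

```text
t: 32.7
tool_pos: [0.6033, -0.0231, 0.7481]
orientation: [0.034, 0.724, -0.066, 0.685]
ft_force: [0.8, -0.2, -3.0]
grip_width: 0.0544
finger_force: 64.5
```

>>> {"method": "play_rows", "body": {"deltas": [[0.01, 0.0685, -0.224, 0.002, 0.026, 0.0075, 0], [0.01, 0.0685, -0.224, 0.002, 0.026, 0.0075, 0], [0.01, 0.0685, -0.224, 0.002, 0.026, 0.0075, 0], [0.01, 0.0685, -0.224, 0.002, 0.026, 0.0075, 0], [0.01, 0.0685, -0.224, 0.002, 0.026, 0.0075, 0]]}}

```text
t: 33.12
tool_pos: [0.6094, 0.0182, 0.613]
orientation: [0.01, 0.792, -0.044, 0.609]
ft_force: [-0.2, 0.5, -3.0]
grip_width: 0.0543
finger_force: 64.5
```

>>> {"method": "play_rows", "body": {"deltas": [[0.01, 0.0685, -0.224, 0.002, 0.026, 0.0075, 0], [0.01, 0.0685, -0.224, 0.002, 0.026, 0.0075, 0], [0.01, 0.0685, -0.224, 0.002, 0.026, 0.0075, 0], [0.01, 0.0685, -0.224, 0.002, 0.026, 0.0075, 0], [0.01, 0.0685, -0.224, 0.002, 0.026, 0.0075, 0]]}}

```text
t: 33.53
tool_pos: [0.6155, 0.0595, 0.4779]
orientation: [-0.014, 0.85, -0.021, 0.525]
ft_force: [0.8, -0.2, -2.4]
grip_width: 0.0541
finger_force: 64.4
```

>>> {"method": "play_rows", "body": {"deltas": [[0.01, 0.0685, -0.224, 0.002, 0.026, 0.0075, 0], [0.01, 0.0685, -0.224, 0.002, 0.026, 0.0075, 0], [0.01, 0.0685, -0.224, 0.002, 0.026, 0.0075, 0], [0.01, 0.0685, -0.224, 0.002, 0.026, 0.0075, 0], [0.01, 0.0685, -0.224, 0.002, 0.026, 0.0075, 0]]}}

```text
t: 33.95
tool_pos: [0.6213, 0.1006, 0.3436]
orientation: [-0.037, 0.899, 0.002, 0.437]
ft_force: [-0.5, -0.0, -2.7]
grip_width: 0.0544
finger_force: 64.4
```

>>> {"method": "play_rows", "body": {"deltas": [[0.01, 0.0685, -0.224, 0.002, 0.026, 0.0075, 0], [0.01, 0.0685, -0.224, 0.002, 0.026, 0.0075, 0], [0.01, 0.0685, -0.224, 0.002, 0.026, 0.0075, 0], [0.01, 0.0685, -0.224, 0.002, 0.026, 0.0075, 0], [0.01, 0.0685, -0.15, 0.002, 0.026, 0.0075, 0]]}}

```text
t: 34.37
tool_pos: [0.6259, 0.1414, 0.2155]
orientation: [-0.059, 0.938, 0.026, 0.341]
ft_force: [-0.3, -0.3, -3.3]
grip_width: 0.0543
finger_force: 64.3
```

>>> {"method": "play_rows", "body": {"deltas": [[0, 0, 0, 0, 0, 0, 0], [0, 0, 0, 0, 0, 0, 0]]}}

```text
t: 34.53
tool_pos: [0.627, 0.1411, 0.2184]
orientation: [-0.059, 0.937, 0.026, 0.343]
ft_force: [-0.4, -0.2, -2.1]
grip_width: 0.0544
finger_force: 64.4
```

```bash
python3 - <<'E'
from plan import *
from cyl import fit
show(); im,W=pts('side'); cv2.imwrite('pics/g7.png',cv2.resize(im[150:450,150:450],None,fx=2,fy=2)); np.save('g7.npy',W)
P=Path(); z=P.R.as_matrix()[:,2]; print('el',np.degrees(np.arcsin(z[2])),'y',P.R.as_matrix()[:,1].round(3))
zf=P.p[2]-.078; fit(W,(.622,.141),zf+.01,zf+.055,rad=.045)
E
```

```text
t 34.53 q [ 0.144 -0.316  2.105 -0.008  0.649 -1.548] p [0.627  0.1411 0.2184] o [-0.0589  0.9372  0.0255  0.343 ] f [-0.4 -0.2 -2.1] w 0.0544 ff 64.4
el -49.5834730520981 y [-0.128  0.992  0.007]
pts 456 centre at z 0.175 [0.6236 0.1412] lean dx/dz,dy/dz deg [-0.1  1. ] rms 0.0009
```

View pics/g7.png

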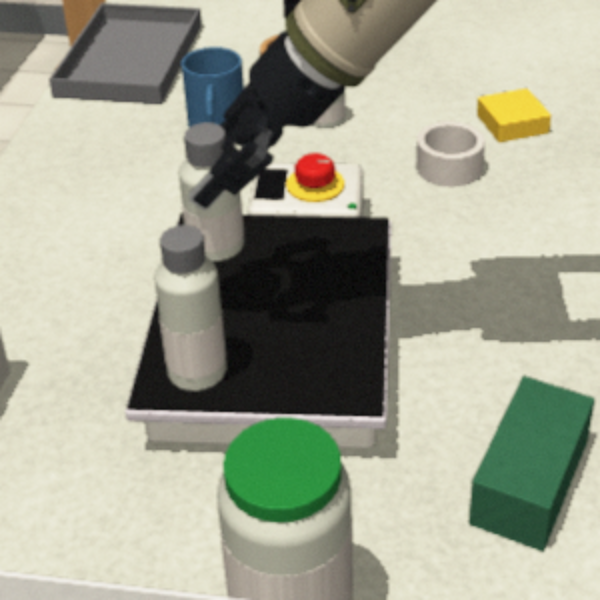

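The tall bottle stands on the mat at (190,335). The middle one is held upright behind it at (212,215), leaning about 1 degree. Lowering it 66 mm, then in fine steps.

>>> {"method": "play_rows", "body": {"deltas": [[0, 0, -0.15, 0, 0, 0, 0], [0, 0, -0.15, 0, 0, 0, 0], [0, 0, -0.13, 0, 0, 0, 0], [0, 0, -0.09, 0, 0, 0, 0], [0, 0, -0.03, 0, 0, 0, 0]]}}

```text
t: 35.0
tool_pos: [0.6268, 0.1406, 0.1536]
orientation: [-0.059, 0.937, 0.025, 0.344]
ft_force: [-0.0, -0.3, -3.6]
grip_width: 0.0539
finger_force: 64.5
```

>>> {"method": "play_rows", "body": {"deltas": [[0, 0, -0.01, 0, 0, 0, 0], [0, 0, -0.01, 0, 0, 0, 0], [0, 0, -0.01, 0, 0, 0, 0], [0, 0, 0, 0, 0, 0, 0], [0, 0, 0, 0, 0, 0, 0]]}}

```text
t: 35.42
tool_pos: [0.628, 0.1409, 0.1522]
orientation: [-0.059, 0.936, 0.026, 0.345]
ft_force: [1.1, -0.1, -3.0]
grip_width: 0.0545
finger_force: 64.5
```

>>> {"method": "play_rows", "body": {"deltas": [[0, 0, -0.01, 0, 0, 0, 0], [0, 0, -0.01, 0, 0, 0, 0], [0, 0, 0, 0, 0, 0, 0]]}}

```text
t: 35.67
tool_pos: [0.6273, 0.1409, 0.1485]
orientation: [-0.059, 0.937, 0.026, 0.344]
ft_force: [0.0, 0.9, -2.4]
grip_width: 0.0542
finger_force: 64.5
```

>>> {"method": "play_rows", "body": {"deltas": [[0, 0, -0.01, 0, 0, 0, 0], [0, 0, -0.01, 0, 0, 0, 0], [0, 0, 0, 0, 0, 0, 0], [0, 0, 0, 0, 0, 0, 0]]}}

```text
t: 36.0
tool_pos: [0.6273, 0.1409, 0.146]
orientation: [-0.059, 0.937, 0.026, 0.344]
ft_force: [0.2, 0.1, -2.9]
grip_width: 0.0541
finger_force: 64.5
```

>>> {"method": "play_rows", "body": {"deltas": [[0, 0, -0.01, 0, 0, 0, 0], [0, 0, 0, 0, 0, 0, 0]]}}

```text
t: 36.17
tool_pos: [0.6274, 0.1409, 0.1449]
orientation: [-0.059, 0.937, 0.026, 0.344]
ft_force: [-0.2, -0.0, -3.7]
grip_width: 0.054
finger_force: 64.5
```

>>> {"method": "play_rows", "body": {"deltas": [[0, 0, -0.01, 0, 0, 0, 0], [0, 0, -0.005, 0, 0, 0, 0], [0, 0, 0, 0, 0, 0, 0]]}}

```text
t: 36.42
tool_pos: [0.628, 0.141, 0.1442]
orientation: [-0.059, 0.936, 0.026, 0.345]
ft_force: [-0.9, 0.1, 0.5]
grip_width: 0.0544
finger_force: 64.9
```

>>> {"method": "play_rows", "body": {"deltas": [[0, 0, -0.008, 0, 0, 0, 0], [0, 0, 0, 0, 0, 0, 0]]}}

```text
t: 36.58
tool_pos: [0.6286, 0.141, 0.1441]
orientation: [-0.059, 0.936, 0.026, 0.346]
ft_force: [-1.4, -1.0, 3.6]
grip_width: 0.0546
finger_force: 65.1
```

>>> {"method": "play_rows", "body": {"deltas": [[0, 0, 0, 0, 0, 0, 0.8], [0, 0, 0, 0, 0, 0, 0.9], [0, 0, 0, 0, 0, 0, 0.9], [0, 0, 0, 0, 0, 0, 0.9], [0, 0, 0, 0, 0, 0, 0.9]]}}

```text
t: 37.0
tool_pos: [0.6274, 0.1409, 0.1422]
orientation: [-0.059, 0.937, 0.026, 0.344]
ft_force: [-0.1, -0.6, 0.3]
grip_width: 0.0767
finger_force: 0.0
```

```bash
python3 - <<'E'
from plan import *
show()
P=Path(); t=P.p+P.R.apply([0,0,-.13]); P.go(t,P.R,n=5,name='back')
g=np.array([.5868,-.3224,.053]); az=azof(g); R=tilt(az,-55); t=g+R.apply([0,0,.008])
P.go(t+R.apply([0,0,-.13])+[0,0,.03],R,n=15,name='pre')
E
```

```text
t 37.0 q [ 0.144 -0.209  2.17  -0.01   0.475 -1.545] p [0.6274 0.1409 0.1422] o [-0.0586  0.9367  0.0256  0.3444] f [-0.1 -0.6  0.3] w 0.0767 ff 0.0
back: 5 x [-0.1391, -0.0192, 0.165, 0.0, 0.0, 0.0] | q [ 0.15 -0.64  2.28 -0.01  0.79 -1.55] err 0.0 v 0.62 p [0.544 0.129 0.241]
pre: 15 x [-0.0087, -0.2297, -0.0324, 0.0006, 0.0041, -0.03] | q [-0.58 -0.35  2.16 -0.    0.72 -1.57] err 0.0 v 0.39 p [ 0.528 -0.284  0.183]
```

>>> {"method": "play_rows", "body": {"deltas": [[-0.05, -0.007, 0.059, 0, 0, 0, 0.9], [-0.16, -0.022, 0.19, 0, 0, 0, 1], [-0.16, -0.022, 0.19, 0, 0, 0, 1], [-0.16, -0.022, 0.19, 0, 0, 0, 1], [-0.16, -0.022, 0.19, 0, 0, 0, 1]]}}

```text
t: 37.42
tool_pos: [0.5435, 0.1293, 0.241]
orientation: [-0.059, 0.937, 0.026, 0.344]
ft_force: [0.4, 0.1, 1.0]
grip_width: 0.0854
finger_force: 0.0
```

```bash
python3 - <<'E'
from plan import *
from cyl import fit
show(); im,W=pts('side'); fit(W,(.6246,.24),.09,.17); fit(W,(.622,.141),.1,.145,rad=.045)
im,W2=pts('top'); cv2.imwrite('pics/t3.png',im)
for n,xy,H,b in (('tall',(.624,.241),.16,.066),('mid',(.622,.141),.13,.066),('short',(.5868,-.3224),.1,0)):
    w=W2.reshape(-1,3); w=w[(np.hypot(w[:,0]-xy[0],w[:,1]-xy[1])<.07)&(abs(w[:,2]-H-b)<.008)]
    print(n,len(w),((w.max(0)+w.min(0))/2).round(4) if len(w) else '')
E
```

```text
t 37.42 q [ 0.145 -0.637  2.285 -0.008  0.789 -1.547] p [0.5435 0.1293 0.241 ] o [-0.0587  0.9368  0.0256  0.3441] f [0.4 0.1 1. ] w 0.0854 ff 0.0
pts 1030 centre at z 0.13 [0.6244 0.2401] lean dx/dz,dy/dz deg [ 0.2 -0.7] rms 0.0007
pts 255 centre at z 0.122 [0.6257 0.1408] lean dx/dz,dy/dz deg [-0.1 -1.1] rms 0.0009
tall 242 [0.6234 0.2377 0.2249]
mid 231 [0.6251 0.1385 0.1954]
short 204 [ 0.5867 -0.3219  0.0998]
```

>>> {"method": "play_rows", "body": {"deltas": [[-0.0085, -0.23, -0.03, 0, 0.004, -0.03, 1], [-0.0085, -0.23, -0.03, 0, 0.004, -0.03, 1], [-0.0085, -0.23, -0.03, 0, 0.004, -0.03, 1], [-0.0085, -0.23, -0.03, 0, 0.004, -0.03, 1], [-0.0085, -0.23, -0.03, 0, 0.004, -0.03, 1]]}}

```text
t: 37.93
tool_pos: [0.5393, -0.0097, 0.2216]
orientation: [0.053, 0.942, -0.014, 0.33]
ft_force: [0.6, 0.9, -1.0]
grip_width: 0.0853
finger_force: 0.0
```

>>> {"method": "play_rows", "body": {"deltas": [[-0.0085, -0.23, -0.03, 0, 0.004, -0.03, 1], [-0.0085, -0.23, -0.03, 0, 0.004, -0.03, 1], [-0.0085, -0.23, -0.03, 0, 0.004, -0.03, 1], [-0.0085, -0.23, -0.03, 0, 0.004, -0.03, 1], [-0.0085, -0.23, -0.03, 0, 0.004, -0.03, 1]]}}

```text
t: 38.35
tool_pos: [0.5341, -0.1479, 0.2035]
orientation: [0.164, 0.935, -0.054, 0.311]
ft_force: [1.1, 1.5, -0.3]
grip_width: 0.0848
finger_force: 0.0
```

>>> {"method": "play_rows", "body": {"deltas": [[-0.0085, -0.23, -0.03, 0, 0.004, -0.03, 1], [-0.0085, -0.23, -0.03, 0, 0.004, -0.03, 1], [-0.0085, -0.23, -0.03, 0, 0.004, -0.03, 1], [-0.0085, -0.23, -0.03, 0, 0.004, -0.03, 1], [-0.0085, -0.23, -0.03, 0, 0.004, -0.03, 1]]}}

```text
t: 38.77
tool_pos: [0.529, -0.2859, 0.1853]
orientation: [0.271, 0.914, -0.093, 0.288]
ft_force: [0.2, -0.0, 0.0]
grip_width: 0.0851
finger_force: 0.0
```

>>> {"method": "play_rows", "body": {"deltas": [[0, 0, 0, 0, 0, 0, 1]]}}

```text
t: 38.85
tool_pos: [0.5287, -0.2878, 0.1851]
orientation: [0.272, 0.913, -0.093, 0.287]
ft_force: [-0.8, -0.3, -0.2]
grip_width: 0.0851
finger_force: 0.0
```

```bash
python3 - <<'E'
from plan import *
from find import find
show(); find((.5868,-.3224),.10,save='c')
P=Path()
g=np.array([.5868,-.3224,.053]); az=azof(g); R=tilt(az,-55); t=g+R.apply([0,0,.008])
P.go(t+R.apply([0,0,-.04]),R,n=3,name='pre')
P.go(t,R,n=2,name='in')
E
```

```text
t 38.85 q [-0.573 -0.35   2.159 -0.027  0.719 -1.549] p [ 0.5287 -0.2878  0.1851] o [ 0.2725  0.9135 -0.0935  0.2873] f [-0.8 -0.3 -0.2] w 0.0851 ff 0.0
top 210 cap [ 0.5868 -0.3221  0.0983] ext [0.038 0.037 0.016] med [ 0.5858 -0.3212  0.0996]
side 114 cap [ 0.5882 -0.3187  0.0968] ext [0.036 0.041 0.013] med [ 0.5866 -0.3134  0.0987]
pre: 3 x [0.1183, -0.0761, -0.294, 0.0025, -0.0011, 0.0003] | q [-0.58 -0.03  2.1  -0.    0.46 -1.57] err 0.0 v 0.81 p [ 0.571 -0.312  0.079]
in: 2 x [0.08, -0.0523, -0.1366, 0.0001, -0.0, -0.0] | q [-0.58  0.1   2.04  0.    0.39 -1.57] err 0.0 v 0.45 p [ 0.591 -0.325  0.046]
```

>>> {"method": "play_rows", "body": {"deltas": [[0.118, -0.076, -0.294, 0.0025, -0.001, 0, 1], [0.118, -0.076, -0.294, 0.0025, -0.001, 0, 1], [0.118, -0.076, -0.294, 0.0025, -0.001, 0, 1], [0.08, -0.052, -0.136, 0, 0, 0, 1], [0.08, -0.052, -0.13, 0, 0, 0, 1]]}}

```text
t: 39.37
tool_pos: [0.5902, -0.3226, 0.0451]
orientation: [0.272, 0.915, -0.086, 0.287]
ft_force: [-0.1, 0.1, -0.1]
grip_width: 0.0853
finger_force: 0.0
```

>>> {"method": "play_rows", "body": {"deltas": [[0, 0, 0, 0, 0, 0, 1]]}}

```text
t: 39.45
tool_pos: [0.5897, -0.3225, 0.0435]
orientation: [0.272, 0.915, -0.085, 0.286]
ft_force: [-0.7, 1.2, -1.1]
grip_width: 0.0855
finger_force: 0.0
```

>>> {"method": "play_rows", "body": {"deltas": [[0, 0, 0, 0, 0, 0, 0], [0, 0, 0, 0, 0, 0, 0], [0, 0, 0, 0, 0, 0, 0], [0, 0, 0, 0, 0, 0, 0], [0, 0, 0, 0, 0, 0, 0]]}}

```text
t: 39.87
tool_pos: [0.5918, -0.3246, 0.051]
orientation: [0.272, 0.913, -0.087, 0.29]
ft_force: [-1.0, 2.7, 4.3]
grip_width: 0.0542
finger_force: 63.9
```

>>> {"method": "play_rows", "body": {"deltas": [[0, 0, 0.02, 0, 0, 0, 0], [0, 0, 0.05, 0, 0, 0, 0], [0, 0, 0.1, 0, 0, 0, 0], [0, 0, 0.1, 0, 0, 0, 0], [0, 0, 0, 0, 0, 0, 0]]}}

```text
t: 40.28
tool_pos: [0.5925, -0.3253, 0.0848]
orientation: [0.272, 0.913, -0.087, 0.291]
ft_force: [-0.1, 0.2, 0.1]
grip_width: 0.0539
finger_force: 63.4
```

```bash
python3 - <<'E'
from plan import *
show(); im,_=pts('side'); cv2.imwrite('pics/g8.png',cv2.resize(im[60:300,180:500],None,fx=2,fy=2))
P=Path()
az=-22; p=Ro.from_euler('z',az,degrees=True).apply([.6,.0512,1.08])
P.go(p,tilt(az,25),n=25,name='up'); P.roll(180,30); P.roll(-180,30)
M=Ro.from_euler('z',4.91,degrees=True)
c=np.array([.5726,.1359,.066+.053])+M.apply([.05,-.1,0]); az=azof(c); R=tilt(az,-55)
P.go(c+[0,0,.07]+R.apply([0,0,.008]),R,n=30,name='above')
E
```

```text
t 40.28 q [-0.577  0.025  2.033 -0.004  0.466 -1.566] p [ 0.5925 -0.3253  0.0848] o [ 0.272   0.9131 -0.087   0.291 ] f [-0.1  0.2  0.1] w 0.0539 ff 63.4
up: 25 x [-0.0055, 0.0493, 0.3321, -0.0164, -0.0314, 0.0042] | q [-0.39 -0.55  1.44  0.01  0.24 -1.58] err 0.0 v 0.74 p [ 0.576 -0.177  1.08 ]
roll: 30 x [0.0, 0.0, 0.0, 0.0561, -0.0226, 0.0281] | q [-0.38 -0.55  1.44  0.    0.24  1.57] err 0.0 v 0.57 p [ 0.576 -0.177  1.08 ]
roll: 30 x [0.0, 0.0, 0.0, -0.0561, 0.0226, -0.0281] | q [-0.39 -0.55  1.44  0.01  0.24 -1.58] err 0.0 v 0.57 p [ 0.576 -0.177  1.08 ]
above: 30 x [0.0167, 0.0605, -0.2493, 0.0059, 0.0291, 0.0064] | q [-0.01 -0.24  2.07 -0.01  0.69 -1.57] err 0.0 v 0.51 p [0.636 0.041 0.182]
```

View pics/g8.png

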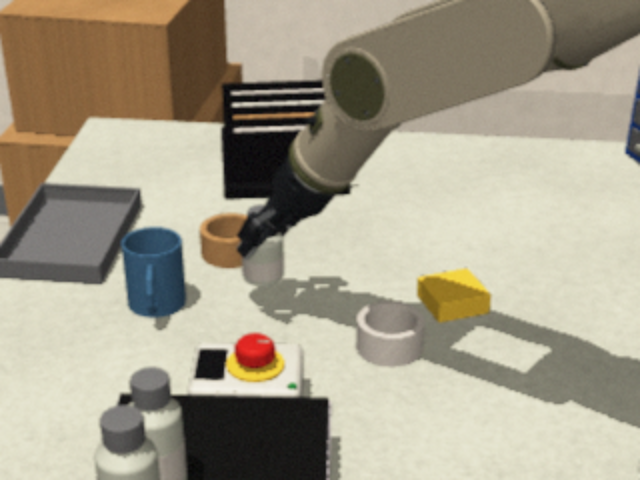

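Short bottle lifted, crop (263,255); rolls and mug undisturbed.

>>> {"method": "play_rows", "body": {"deltas": [[-0.0055, 0.05, 0.22, -0.0165, -0.0315, 0.004, 0], [-0.0055, 0.05, 0.33, -0.0165, -0.0315, 0.004, 0], [-0.0055, 0.05, 0.33, -0.0165, -0.0315, 0.004, 0], [-0.0055, 0.05, 0.33, -0.0165, -0.0315, 0.004, 0], [-0.0055, 0.05, 0.33, -0.0165, -0.0315, 0.004, 0]]}}

```text
t: 40.75
tool_pos: [0.587, -0.2937, 0.2662]
orientation: [0.247, 0.868, -0.106, 0.418]
ft_force: [-0.4, -0.6, -1.9]
grip_width: 0.0541
finger_force: 64.0
```

>>> {"method": "play_rows", "body": {"deltas": [[-0.0055, 0.05, 0.33, -0.0165, -0.0315, 0.004, 0], [-0.0055, 0.05, 0.33, -0.0165, -0.0315, 0.004, 0], [-0.0055, 0.05, 0.33, -0.0165, -0.0315, 0.004, 0], [-0.0055, 0.05, 0.33, -0.0165, -0.0315, 0.004, 0], [-0.0055, 0.05, 0.33, -0.0165, -0.0315, 0.004, 0]]}}

```text
t: 41.17
tool_pos: [0.5839, -0.2639, 0.4647]
orientation: [0.217, 0.804, -0.125, 0.539]
ft_force: [1.0, -0.6, -1.3]
grip_width: 0.0542
finger_force: 64.1
```

>>> {"method": "play_rows", "body": {"deltas": [[-0.0055, 0.05, 0.33, -0.0165, -0.0315, 0.004, 0], [-0.0055, 0.05, 0.33, -0.0165, -0.0315, 0.004, 0], [-0.0055, 0.05, 0.33, -0.0165, -0.0315, 0.004, 0], [-0.0055, 0.05, 0.33, -0.0165, -0.0315, 0.004, 0], [-0.0055, 0.05, 0.33, -0.0165, -0.0315, 0.004, 0]]}}

```text
t: 41.58
tool_pos: [0.5809, -0.2341, 0.6626]
orientation: [0.183, 0.725, -0.14, 0.649]
ft_force: [0.3, -0.5, -0.9]
grip_width: 0.0541
finger_force: 64.1
```

>>> {"method": "play_rows", "body": {"deltas": [[-0.0055, 0.05, 0.33, -0.0165, -0.0315, 0.004, 0], [-0.0055, 0.05, 0.33, -0.0165, -0.0315, 0.004, 0], [-0.0055, 0.05, 0.33, -0.0165, -0.0315, 0.004, 0], [-0.0055, 0.05, 0.33, -0.0165, -0.0315, 0.004, 0], [-0.0055, 0.05, 0.33, -0.0165, -0.0315, 0.004, 0]]}}

```text
t: 42.0
tool_pos: [0.578, -0.2042, 0.8606]
orientation: [0.145, 0.632, -0.153, 0.746]
ft_force: [1.5, 0.1, -1.9]
grip_width: 0.0542
finger_force: 64.2
```

>>> {"method": "play_rows", "body": {"deltas": [[-0.0055, 0.05, 0.33, -0.0165, -0.0315, 0.004, 0], [-0.0055, 0.05, 0.33, -0.0165, -0.0315, 0.004, 0], [-0.0055, 0.05, 0.33, -0.0165, -0.0315, 0.004, 0], [-0.0055, 0.05, 0.33, -0.0165, -0.0315, 0.004, 0], [-0.0055, 0.05, 0.25, -0.0165, -0.0315, 0.004, 0]]}}

```text
t: 42.42
tool_pos: [0.5737, -0.1737, 1.0516]
orientation: [0.104, 0.525, -0.163, 0.829]
ft_force: [0.5, -0.6, -0.7]
grip_width: 0.054
finger_force: 64.2
```

>>> {"method": "play_rows", "body": {"deltas": [[0, 0, 0, 0, 0, 0, 0], [0, 0, 0, 0.056, -0.0225, 0.028, 0], [0, 0, 0, 0.056, -0.0225, 0.028, 0], [0, 0, 0, 0.056, -0.0225, 0.028, 0], [0, 0, 0, 0.056, -0.0225, 0.028, 0]]}}

```text
t: 42.83
tool_pos: [0.5759, -0.175, 1.046]
orientation: [0.214, 0.496, 0.015, 0.841]
ft_force: [0.3, -0.1, -1.2]
grip_width: 0.0544
finger_force: 64.2
```

>>> {"method": "play_rows", "body": {"deltas": [[0, 0, 0, 0.056, -0.0225, 0.028, 0], [0, 0, 0, 0.056, -0.0225, 0.028, 0], [0, 0, 0, 0.056, -0.0225, 0.028, 0], [0, 0, 0, 0.056, -0.0225, 0.028, 0], [0, 0, 0, 0.056, -0.0225, 0.028, 0]]}}

```text
t: 43.25
tool_pos: [0.5758, -0.175, 1.0461]
orientation: [0.336, 0.425, 0.232, 0.808]
ft_force: [0.3, -0.9, -1.6]
grip_width: 0.0542
finger_force: 64.2
```

>>> {"method": "play_rows", "body": {"deltas": [[0, 0, 0, 0.056, -0.0225, 0.028, 0], [0, 0, 0, 0.056, -0.0225, 0.028, 0], [0, 0, 0, 0.056, -0.0225, 0.028, 0], [0, 0, 0, 0.056, -0.0225, 0.028, 0], [0, 0, 0, 0.056, -0.0225, 0.028, 0]]}}

```text
t: 43.67
tool_pos: [0.5757, -0.175, 1.0462]
orientation: [0.434, 0.326, 0.433, 0.72]
ft_force: [-0.3, 0.5, -1.8]
grip_width: 0.0539
finger_force: 64.2
```

>>> {"method": "play_rows", "body": {"deltas": [[0, 0, 0, 0.056, -0.0225, 0.028, 0], [0, 0, 0, 0.056, -0.0225, 0.028, 0], [0, 0, 0, 0.056, -0.0225, 0.028, 0], [0, 0, 0, 0.056, -0.0225, 0.028, 0], [0, 0, 0, 0.056, -0.0225, 0.028, 0]]}}

```text
t: 44.08
tool_pos: [0.5757, -0.175, 1.0462]
orientation: [0.503, 0.204, 0.605, 0.583]
ft_force: [-0.2, 0.0, -1.8]
grip_width: 0.0542
finger_force: 64.2
```

>>> {"method": "play_rows", "body": {"deltas": [[0, 0, 0, 0.056, -0.0225, 0.028, 0], [0, 0, 0, 0.056, -0.0225, 0.028, 0], [0, 0, 0, 0.056, -0.0225, 0.028, 0], [0, 0, 0, 0.056, -0.0225, 0.028, 0], [0, 0, 0, 0.056, -0.0225, 0.028, 0]]}}

```text
t: 44.5
tool_pos: [0.5757, -0.1749, 1.0462]
orientation: [0.538, 0.069, 0.736, 0.406]
ft_force: [-1.0, 0.2, -1.6]
grip_width: 0.0542
finger_force: 64.2
```

>>> {"method": "play_rows", "body": {"deltas": [[0, 0, 0, 0.056, -0.0225, 0.028, 0], [0, 0, 0, 0.056, -0.0225, 0.028, 0], [0, 0, 0, 0.056, -0.0225, 0.028, 0], [0, 0, 0, 0.056, -0.0225, 0.028, 0], [0, 0, 0, 0.056, -0.0225, 0.028, 0]]}}

```text
t: 44.92
tool_pos: [0.5757, -0.1749, 1.0462]
orientation: [0.536, -0.071, 0.817, 0.202]
ft_force: [-0.2, -0.4, -1.5]
grip_width: 0.0539
finger_force: 64.2
```

>>> {"method": "play_rows", "body": {"deltas": [[0, 0, 0, 0.056, -0.0225, 0.028, 0], [0, 0, 0, 0, 0, 0, 0], [0, 0, 0, 0, 0, 0, 0], [0, 0, 0, 0, 0, 0, 0], [0, 0, 0, 0, 0, 0, 0]]}}

```text
t: 45.33
tool_pos: [0.5748, -0.1745, 1.0479]
orientation: [0.531, -0.097, 0.826, 0.162]
ft_force: [-0.2, -0.5, -0.8]
grip_width: 0.0541
finger_force: 64.2
```

>>> {"method": "play_rows", "body": {"deltas": [[0, 0, 0, 0, 0, 0, 0], [0, 0, 0, 0, 0, 0, 0], [0, 0, 0, 0, 0, 0, 0], [0, 0, 0, 0, 0, 0, 0], [0, 0, 0, 0, 0, 0, 0]]}}

```text
t: 45.75
tool_pos: [0.5745, -0.1744, 1.0485]
orientation: [0.53, -0.097, 0.827, 0.161]
ft_force: [0.6, 0.1, -2.1]
grip_width: 0.0543
finger_force: 64.2
```

>>> {"method": "play_rows", "body": {"deltas": [[0, 0, 0, 0, 0, 0, 0], [0, 0, 0, 0, 0, 0, 0], [0, 0, 0, 0, 0, 0, 0], [0, 0, 0, 0, 0, 0, 0], [0, 0, 0, 0, 0, 0, 0]]}}

```text
t: 46.17
tool_pos: [0.5745, -0.1744, 1.0485]
orientation: [0.53, -0.097, 0.827, 0.161]
ft_force: [0.5, -0.1, -2.1]
grip_width: 0.054
finger_force: 64.2
```

```bash
python3 - <<'E'
from plan import *
show()
P=Path(); print('bottle tilt', np.degrees(np.arccos((P.R.as_matrix()@Ro.from_quat([0.272,0.9131,-0.087,0.291]).inv().apply([0,0,1]))[2])))
P.roll(-180,30)
M=Ro.from_euler('z',4.91,degrees=True)
c=np.array([.5726,.1359,.066+.053])+M.apply([.05,-.1,0]); az=azof(c); R=tilt(az,-54.6)
P.go(c+[0,0,.07]+R.apply([0,0,.008]),R,n=30,name='above')
E
```

```text
t 46.17 q [-0.387 -0.595  1.535  0.061  0.199  1.506] p [ 0.5745 -0.1744  1.0485] o [ 0.5303 -0.0973  0.8267  0.1611] f [ 0.5 -0.1 -2.1] w 0.054 ff 64.2
bottle tilt 150.11158842756797
roll: 30 x [0.0, 0.0, 0.0, -0.0564, 0.0221, -0.0279] | q [-0.39 -0.59  1.53  0.07  0.2  -1.64] err 0.0 v 0.58 p [ 0.575 -0.174  1.048]
above: 30 x [0.017, 0.0597, -0.2406, 0.006, 0.0289, 0.0062] | q [-0.02 -0.24  2.08 -0.    0.69 -1.57] err 0.0 v 0.5 p [0.636 0.041 0.182]
```

>>> {"method": "play_rows", "body": {"deltas": [[0, 0, 0, 0, 0, 0, 0], [0, 0, 0, 0, 0, 0, 0], [0, 0, 0, 0, 0, 0, 0], [0, 0, 0, 0, 0, 0, 0], [0, 0, 0, -0.056, 0.0225, -0.028, 0]]}}

```text
t: 46.58
tool_pos: [0.5745, -0.1744, 1.0485]
orientation: [0.535, -0.07, 0.817, 0.203]
ft_force: [-0.8, -0.1, -2.1]
grip_width: 0.0542
finger_force: 64.2
```

>>> {"method": "play_rows", "body": {"deltas": [[0, 0, 0, -0.056, 0.0225, -0.028, 0], [0, 0, 0, -0.056, 0.0225, -0.028, 0], [0, 0, 0, -0.056, 0.0225, -0.028, 0], [0, 0, 0, -0.056, 0.0225, -0.028, 0], [0, 0, 0, -0.056, 0.0225, -0.028, 0]]}}

```text
t: 47.0
tool_pos: [0.5746, -0.1744, 1.0485]
orientation: [0.536, 0.071, 0.734, 0.41]
ft_force: [-0.3, -0.7, -1.9]
grip_width: 0.0541
finger_force: 64.2
```

>>> {"method": "play_rows", "body": {"deltas": [[0, 0, 0, -0.056, 0.0225, -0.028, 0], [0, 0, 0, -0.056, 0.0225, -0.028, 0], [0, 0, 0, -0.056, 0.0225, -0.028, 0], [0, 0, 0, -0.056, 0.0225, -0.028, 0], [0, 0, 0, -0.056, 0.0225, -0.028, 0]]}}

```text
t: 47.42
tool_pos: [0.5745, -0.1744, 1.0485]
orientation: [0.501, 0.206, 0.602, 0.586]
ft_force: [-0.5, -0.0, -2.1]
grip_width: 0.0538
finger_force: 64.2
```

>>> {"method": "play_rows", "body": {"deltas": [[0, 0, 0, -0.056, 0.0225, -0.028, 0], [0, 0, 0, -0.056, 0.0225, -0.028, 0], [0, 0, 0, -0.056, 0.0225, -0.028, 0], [0, 0, 0, -0.056, 0.0225, -0.028, 0], [0, 0, 0, -0.056, 0.0225, -0.028, 0]]}}

```text
t: 47.83
tool_pos: [0.5746, -0.1744, 1.0485]
orientation: [0.431, 0.327, 0.43, 0.723]
ft_force: [0.4, 0.5, -2.9]
grip_width: 0.0538
finger_force: 64.2
```

>>> {"method": "play_rows", "body": {"deltas": [[0, 0, 0, -0.056, 0.0225, -0.028, 0], [0, 0, 0, -0.056, 0.0225, -0.028, 0], [0, 0, 0, -0.056, 0.0225, -0.028, 0], [0, 0, 0, -0.056, 0.0225, -0.028, 0], [0, 0, 0, -0.056, 0.0225, -0.028, 0]]}}

```text
t: 48.25
tool_pos: [0.5746, -0.1744, 1.0485]
orientation: [0.332, 0.426, 0.228, 0.81]
ft_force: [1.0, 0.4, -1.5]
grip_width: 0.054
finger_force: 64.2
```

>>> {"method": "play_rows", "body": {"deltas": [[0, 0, 0, -0.056, 0.0225, -0.028, 0], [0, 0, 0, -0.056, 0.0225, -0.028, 0], [0, 0, 0, -0.056, 0.0225, -0.028, 0], [0, 0, 0, -0.056, 0.0225, -0.028, 0], [0, 0, 0, -0.056, 0.0225, -0.028, 0]]}}

```text
t: 48.67
tool_pos: [0.5746, -0.1744, 1.0484]
orientation: [0.211, 0.495, 0.01, 0.843]
ft_force: [-0.1, 0.2, -1.6]
grip_width: 0.0537
finger_force: 64.2
```

>>> {"method": "play_rows", "body": {"deltas": [[0, 0, 0, -0.056, 0.0225, -0.028, 0], [0, 0, 0, -0.056, 0.0225, -0.028, 0], [0, 0, 0, -0.056, 0.0225, -0.028, 0], [0, 0, 0, -0.056, 0.0225, -0.028, 0], [0, 0, 0, 0, 0, 0, 0]]}}

```text
t: 49.08
tool_pos: [0.5746, -0.1744, 1.0484]
orientation: [0.103, 0.527, -0.165, 0.827]
ft_force: [0.0, 0.2, -1.6]
grip_width: 0.054
finger_force: 64.2
```

```bash
python3 - <<'E'
from plan import *
show(); P=Path()
M=Ro.from_euler('z',4.91,degrees=True)
c=np.array([.5726,.1359,.066+.053])+M.apply([.05,-.104,0]); az=azof(c); R=tilt(az,-54.6)
P.go(c+[0,0,.08]+R.apply([0,0,.008]),R,n=30,name='above')
E
```

```text
t 49.08 q [-0.368 -0.593  1.537 -0.105  0.191 -1.48 ] p [ 0.5746 -0.1744  1.0484] o [ 0.1035  0.5271 -0.1646  0.8273] f [ 0.   0.2 -1.6] w 0.054 ff 64.2
above: 30 x [0.017, 0.0586, -0.2378, 0.0061, 0.029, 0.0065] | q [-0.02 -0.25  2.07  0.    0.71 -1.57] err 0.0 v 0.49 p [0.636 0.037 0.192]
```

>>> {"method": "play_rows", "body": {"deltas": [[0.017, 0.0585, -0.237, 0.006, 0.029, 0.0065, 0], [0.017, 0.0585, -0.237, 0.006, 0.029, 0.0065, 0], [0.017, 0.0585, -0.237, 0.006, 0.029, 0.0065, 0], [0.017, 0.0585, -0.237, 0.006, 0.029, 0.0065, 0], [0.017, 0.0585, -0.237, 0.006, 0.029, 0.0065, 0]]}}

```text
t: 49.5
tool_pos: [0.5847, -0.139, 0.9048]
orientation: [0.093, 0.624, -0.138, 0.763]
ft_force: [0.2, -0.8, -1.5]
grip_width: 0.0542
finger_force: 64.1
```

>>> {"method": "play_rows", "body": {"deltas": [[0.017, 0.0585, -0.237, 0.006, 0.029, 0.0065, 0], [0.017, 0.0585, -0.237, 0.006, 0.029, 0.0065, 0], [0.017, 0.0585, -0.237, 0.006, 0.029, 0.0065, 0], [0.017, 0.0585, -0.237, 0.006, 0.029, 0.0065, 0], [0.017, 0.0585, -0.237, 0.006, 0.029, 0.0065, 0]]}}

```text
t: 49.92
tool_pos: [0.5948, -0.1038, 0.7628]
orientation: [0.078, 0.712, -0.114, 0.688]
ft_force: [0.2, 0.3, -1.7]
grip_width: 0.0537
finger_force: 64.1
```

>>> {"method": "play_rows", "body": {"deltas": [[0.017, 0.0585, -0.237, 0.006, 0.029, 0.0065, 0], [0.017, 0.0585, -0.237, 0.006, 0.029, 0.0065, 0], [0.017, 0.0585, -0.237, 0.006, 0.029, 0.0065, 0], [0.017, 0.0585, -0.237, 0.006, 0.029, 0.0065, 0], [0.017, 0.0585, -0.237, 0.006, 0.029, 0.0065, 0]]}}

```text
t: 50.33
tool_pos: [0.6051, -0.0685, 0.6197]
orientation: [0.062, 0.791, -0.088, 0.603]
ft_force: [1.0, -0.3, -1.2]
grip_width: 0.0544
finger_force: 64.1
```

>>> {"method": "play_rows", "body": {"deltas": [[0.017, 0.0585, -0.237, 0.006, 0.029, 0.0065, 0], [0.017, 0.0585, -0.237, 0.006, 0.029, 0.0065, 0], [0.017, 0.0585, -0.237, 0.006, 0.029, 0.0065, 0], [0.017, 0.0585, -0.237, 0.006, 0.029, 0.0065, 0], [0.017, 0.0585, -0.237, 0.006, 0.029, 0.0065, 0]]}}

```text
t: 50.75
tool_pos: [0.6154, -0.0332, 0.4768]
orientation: [0.045, 0.857, -0.061, 0.509]
ft_force: [-0.2, -0.4, -2.0]
grip_width: 0.0538
finger_force: 64.0
```

>>> {"method": "play_rows", "body": {"deltas": [[0.017, 0.0585, -0.237, 0.006, 0.029, 0.0065, 0], [0.017, 0.0585, -0.237, 0.006, 0.029, 0.0065, 0], [0.017, 0.0585, -0.237, 0.006, 0.029, 0.0065, 0], [0.017, 0.0585, -0.237, 0.006, 0.029, 0.0065, 0], [0.017, 0.0585, -0.237, 0.006, 0.029, 0.0065, 0]]}}

```text
t: 51.17
tool_pos: [0.6254, 0.0019, 0.3347]
orientation: [0.028, 0.912, -0.032, 0.409]
ft_force: [0.8, 0.1, -1.0]
grip_width: 0.0542
finger_force: 64.0
```

>>> {"method": "play_rows", "body": {"deltas": [[0.017, 0.0585, -0.237, 0.006, 0.029, 0.0065, 0], [0.017, 0.0585, -0.237, 0.006, 0.029, 0.0065, 0], [0.017, 0.0585, -0.237, 0.006, 0.029, 0.0065, 0], [0.017, 0.0585, -0.237, 0.006, 0.029, 0.0065, 0], [0.017, 0.0585, -0.15, 0.006, 0.029, 0.0065, 0]]}}

```text
t: 51.58
tool_pos: [0.6339, 0.037, 0.1999]
orientation: [0.01, 0.954, -0.003, 0.3]
ft_force: [-1.0, 0.1, -3.0]
grip_width: 0.054
finger_force: 64.0
```

>>> {"method": "play_rows", "body": {"deltas": [[0, 0, 0, 0, 0, 0, 0], [0, 0, 0, 0, 0, 0, 0]]}}

```text
t: 51.75
tool_pos: [0.6353, 0.0365, 0.2033]
orientation: [0.01, 0.953, -0.004, 0.303]
ft_force: [0.4, -0.8, -1.4]
grip_width: 0.054
finger_force: 64.0
```

```bash
python3 - <<'E'
from plan import *
from cyl import fit
show(); im,W=pts('side'); cv2.imwrite('pics/g9.png',cv2.resize(im[150:450,150:450],None,fx=2,fy=2))
P=Path(); z=P.R.as_matrix()[:,2]; print('el',np.degrees(np.arcsin(z[2])),'y',P.R.as_matrix()[:,1].round(3))
zf=P.p[2]-.051; fit(W,(.631,.037),zf+.005,zf+.03,rad=.04)
fit(W,(.6246,.24),.09,.17); fit(W,(.6257,.1408),.1,.145,rad=.045)
E
```

```text
t 51.75 q [-2.300e-02 -2.630e-01  2.057e+00 -1.000e-03  7.330e-01 -1.571e+00] p [0.6353 0.0365 0.2033] o [ 0.0105  0.953  -0.0039  0.3028] f [ 0.4 -0.8 -1.4] w 0.054 ff 64.0
el -54.553107264490976 y [ 0.023  1.    -0.001]
pts 268 centre at z 0.172 [0.6322 0.0379] lean dx/dz,dy/dz deg [-0.6  0.6] rms 0.0008
pts 1017 centre at z 0.13 [0.6245 0.2401] lean dx/dz,dy/dz deg [ 0.1 -0.7] rms 0.0007
pts 265 centre at z 0.122 [0.6257 0.1407] lean dx/dz,dy/dz deg [ 0.5 -2.1] rms 0.0007
```

View pics/g9.png

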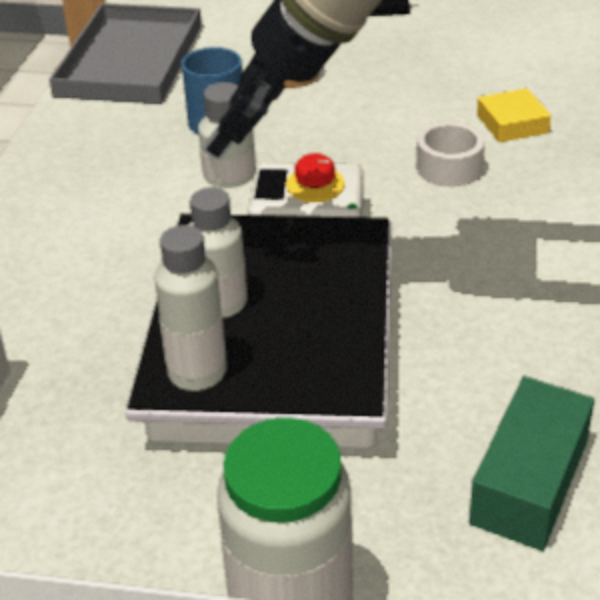

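Tall and middle stand on the mat, and the short one is held upright over its spot at (228,145). Lowering.

>>> {"method": "play_rows", "body": {"deltas": [[0, 0, -0.18, 0, 0, 0, 0], [0, 0, -0.18, 0, 0, 0, 0], [0, 0, -0.16, 0, 0, 0, 0], [0, 0, -0.1, 0, 0, 0, 0], [0, 0, -0.03, 0, 0, 0, 0]]}}

```text
t: 52.22
tool_pos: [0.6348, 0.036, 0.1264]
orientation: [0.011, 0.953, -0.004, 0.304]
ft_force: [-1.0, 0.4, -1.9]
grip_width: 0.054
finger_force: 64.0
```

>>> {"method": "play_rows", "body": {"deltas": [[0, 0, -0.01, 0, 0, 0, 0], [0, 0, -0.01, 0, 0, 0, 0], [0, 0, -0.01, 0, 0, 0, 0], [0, 0, 0, 0, 0, 0, 0], [0, 0, 0, 0, 0, 0, 0]]}}

```text
t: 52.63
tool_pos: [0.6364, 0.0362, 0.1255]
orientation: [0.011, 0.952, -0.004, 0.305]
ft_force: [0.8, -0.3, -2.0]
grip_width: 0.0542
finger_force: 64.0
```

>>> {"method": "play_rows", "body": {"deltas": [[0, 0, -0.01, 0, 0, 0, 0], [0, 0, -0.01, 0, 0, 0, 0], [0, 0, 0, 0, 0, 0, 0], [0, 0, 0, 0, 0, 0, 0]]}}

```text
t: 52.97
tool_pos: [0.6356, 0.0362, 0.1215]
orientation: [0.011, 0.953, -0.004, 0.304]
ft_force: [0.1, -0.3, -3.0]
grip_width: 0.0541
finger_force: 64.0
```

>>> {"method": "play_rows", "body": {"deltas": [[0, 0, -0.01, 0, 0, 0, 0], [0, 0, -0.01, 0, 0, 0, 0], [0, 0, 0, 0, 0, 0, 0], [0, 0, 0, 0, 0, 0, 0]]}}

```text
t: 53.3
tool_pos: [0.6356, 0.0362, 0.1191]
orientation: [0.011, 0.953, -0.004, 0.304]
ft_force: [0.6, -0.6, -1.6]
grip_width: 0.0538
finger_force: 64.0
```

>>> {"method": "play_rows", "body": {"deltas": [[0, 0, -0.01, 0, 0, 0, 0], [0, 0, 0, 0, 0, 0, 0]]}}

```text
t: 53.47
tool_pos: [0.6357, 0.0362, 0.1179]
orientation: [0.011, 0.952, -0.004, 0.304]
ft_force: [0.6, 0.6, -1.6]
grip_width: 0.0542
finger_force: 64.0
```

>>> {"method": "play_rows", "body": {"deltas": [[0, 0, -0.005, 0, 0, 0, 0], [0, 0, 0, 0, 0, 0, 0]]}}

```text
t: 53.63
tool_pos: [0.6357, 0.0362, 0.1173]
orientation: [0.011, 0.952, -0.004, 0.304]
ft_force: [0.3, -0.5, -2.1]
grip_width: 0.0544
finger_force: 64.0
```

>>> {"method": "play_rows", "body": {"deltas": [[0, 0, -0.01, 0, 0, 0, 0], [0, 0, 0, 0, 0, 0, 0]]}}

```text
t: 53.8
tool_pos: [0.6363, 0.0362, 0.117]
orientation: [0.011, 0.952, -0.004, 0.305]
ft_force: [0.2, 0.2, -0.1]
grip_width: 0.0538
finger_force: 64.4
```

>>> {"method": "play_rows", "body": {"deltas": [[0, 0, -0.01, 0, 0, 0, 0], [0, 0, 0, 0, 0, 0, 0]]}}

```text
t: 53.97
tool_pos: [0.6371, 0.0362, 0.117]
orientation: [0.011, 0.952, -0.004, 0.306]
ft_force: [-2.1, -0.1, 5.4]
grip_width: 0.0542
finger_force: 64.8
```

>>> {"method": "play_rows", "body": {"deltas": [[0, 0, 0, 0, 0, 0, 0.8], [0, 0, 0, 0, 0, 0, 0.9], [0, 0, 0, 0, 0, 0, 0.9], [0, 0, 0, 0, 0, 0, 0.9], [0, 0, 0, 0, 0, 0, 0.9]]}}

```text
t: 54.38
tool_pos: [0.6356, 0.0363, 0.1149]
orientation: [0.011, 0.953, -0.004, 0.304]
ft_force: [-0.3, -0.7, -0.3]
grip_width: 0.0767
finger_force: 0.0
```

>>> {"method": "play_rows", "body": {"deltas": [[-0.05, 0, 0.07, 0, 0, 0, 0.9], [-0.14, 0, 0.2, 0, 0, 0, 0.9], [-0.14, 0, 0.2, 0, 0, 0, 0.9], [-0.14, 0, 0.2, 0, 0, 0, 1], [-0.14, 0, 0.2, 0, 0, 0, 1]]}}

```text
t: 54.8
tool_pos: [0.5615, 0.0363, 0.2201]
orientation: [0.011, 0.953, -0.004, 0.304]
ft_force: [0.9, 0.6, -0.0]
grip_width: 0.0852
finger_force: 0.0
```

```bash
python3 - <<'E'
from plan import *
from cyl import fit
show(); im,W=pts('side')
fit(W,(.6246,.24),.09,.17); fit(W,(.6257,.1408),.1,.145,rad=.045); fit(W,(.632,.037),.08,.12,rad=.045)
im,W2=pts('top'); cv2.imwrite('pics/t4.png',im)
for n,xy,H,b in (('tall',(.624,.241),.16,.066),('mid',(.622,.141),.13,.066),('short',(.632,.037),.1,.066),('stop',(.561,-.081),.094,0)):
    w=W2.reshape(-1,3); w=w[(np.hypot(w[:,0]-xy[0],w[:,1]-xy[1])<.05)&(abs(w[:,2]-H-b)<.008)]
    print(n,len(w),((w.max(0)+w.min(0))/2).round(4) if len(w) else '')
P=Path(); p=np.array([.5615,-.0815,.079]); R=tilt(np.degrees(-.24),-90)
P.go(p+[0,0,.08],R,name='over'); P.go(p,R,n=5,name='down'); P.go(p+[0,0,.008],None,9,[0,0,-.92],'turn')
E
```

```text
t 54.8 q [-0.028 -0.53   2.222  0.003  0.831 -1.578] p [0.5615 0.0363 0.2201] o [ 0.0106  0.9526 -0.0039  0.3041] f [ 0.9  0.6 -0. ] w 0.0852 ff 0.0
pts 1026 centre at z 0.13 [0.6246 0.2402] lean dx/dz,dy/dz deg [ 0.2 -0.5] rms 0.0007
pts 258 centre at z 0.122 [0.6258 0.1408] lean dx/dz,dy/dz deg [ 0. -1.] rms 0.0008
pts 148 centre at z 0.1 [0.6339 0.0374] lean dx/dz,dy/dz deg [ 0.8 -0.2] rms 0.0008
tall 244 [0.6236 0.2379 0.2249]
mid 232 [0.6245 0.1383 0.1955]
short 213 [0.6328 0.0356 0.1655]
stop 270 [ 0.5612 -0.0826  0.093 ]
over: 6 x [-0.0031, -0.1636, -0.0932, 0.0088, 0.0662, -0.0224] | q [-0.23  0.1   1.68 -0.    1.37 -1.56] err 0.0 v 0.81 p [ 0.562 -0.081  0.159]
down: 5 x [-0.0, -0.0001, -0.1334, 0.0, -0.0, 0.0] | q [-0.23  0.18  1.74 -0.    1.22 -1.56] err 0.0 v 0.16 p [ 0.562 -0.082  0.079]Traceback (most recent call last):
  File "<stdin>", line 10, in <module>
  File "plan.py", line 26, in go
    row=np.r_[dp/n/.12,rv/n/(np.pi/2)]; row=row.round(4 if n>5 else 4)
                       ~~^~
TypeError: unsupported operand type(s) for /: 'list' and 'int'
```

>>> {"method": "play_rows", "body": {"deltas": [[-0.002, -0.14, 0, 0.0075, 0.0565, -0.019, 1], [-0.002, -0.14, 0, 0.0075, 0.0565, -0.019, 1], [-0.002, -0.14, 0, 0.0075, 0.0565, -0.019, 1], [-0.002, -0.14, 0, 0.0075, 0.0565, -0.019, 1], [-0.002, -0.14, 0, 0.0075, 0.0565, -0.019, 1]]}}

```text
t: 55.32
tool_pos: [0.5615, -0.0485, 0.2196]
orientation: [0.089, 0.992, -0.001, 0.084]
ft_force: [0.3, 1.1, -0.6]
grip_width: 0.0856
finger_force: 0.0
```

>>> {"method": "play_rows", "body": {"deltas": [[-0.002, -0.14, -0.2, 0.0075, 0.0565, -0.019, 1], [-0.002, -0.14, -0.36, 0.0075, 0.0565, -0.019, 1], [0, 0, 0, 0, 0, 0, 1], [0, 0, 0, 0, 0, 0, 1]]}}

```text
t: 55.65
tool_pos: [0.5578, -0.0797, 0.1489]
orientation: [0.119, 0.993, 0.001, -0.01]
ft_force: [0.9, 0.3, 0.1]
grip_width: 0.0856
finger_force: 0.0
```

```bash
python3 - <<'E'
from plan import *
show(); P=Path(); p=np.array([.5612,-.0820,.079]); R=tilt(np.degrees(-.24),-90)
P.go(p,R,n=5,name='down'); P.go(p+[0,0,.009],None,9,np.array([0,0,-.92]),'turn')
E
```

```text
t 55.65 q [-0.233  0.115  1.679  0.     1.369 -1.564] p [ 0.5578 -0.0797  0.1489] o [ 0.1195  0.9928  0.0012 -0.0102] f [0.9 0.3 0.1] w 0.0856 ff 0.0
down: 5 x [0.0056, -0.0039, -0.1165, -0.0006, -0.0025, -0.0001] | q [-0.24  0.18  1.74  0.    1.22 -1.57] err 0.0 v 0.16 p [ 0.561 -0.082  0.079]
turn: 9 x [0.0, -0.0, 0.0083, 0.0, 0.0, -0.0651] | q [-0.24  0.17  1.74  0.    1.24 -0.65] err 0.0 v 0.56 p [ 0.561 -0.082  0.088]
```

>>> {"method": "play_rows", "body": {"deltas": [[0.0055, -0.004, -0.15, 0, -0.0025, 0, 1], [0.0055, -0.004, -0.15, 0, -0.0025, 0, 1], [0.0055, -0.004, -0.15, 0, -0.0025, 0, 1], [0.0055, -0.004, -0.07, 0, -0.0025, 0, 1], [0.0055, -0.004, -0.03, 0, -0.0025, 0, 1]]}}

```text
t: 56.07
tool_pos: [0.5646, -0.0815, 0.0923]
orientation: [0.118, 0.993, 0.002, 0.008]
ft_force: [1.0, 0.4, 0.2]
grip_width: 0.0855
finger_force: 0.0
```

>>> {"method": "play_rows", "body": {"deltas": [[0, 0, 0, 0, 0, 0, 1], [0, 0, 0, 0, 0, 0, 1]]}}

```text
t: 56.23
tool_pos: [0.5653, -0.0821, 0.0931]
orientation: [0.119, 0.993, 0.001, 0.008]
ft_force: [-0.5, 0.3, 0.7]
grip_width: 0.085
finger_force: 0.0
```

```bash
python3 - <<'E'
from h import *
show(); im,_=pts('side'); cv2.imwrite('pics/g10.png',cv2.resize(im[170:290,220:380],None,fx=4,fy=4))
E
```

```text
t 56.23 q [-0.237  0.159  1.738  0.005  1.228 -1.571] p [ 0.5653 -0.0821  0.0931] o [0.1187 0.9929 0.0014 0.0083] f [-0.5  0.3  0.7] w 0.085 ff 0.0
```

View pics/g10.png

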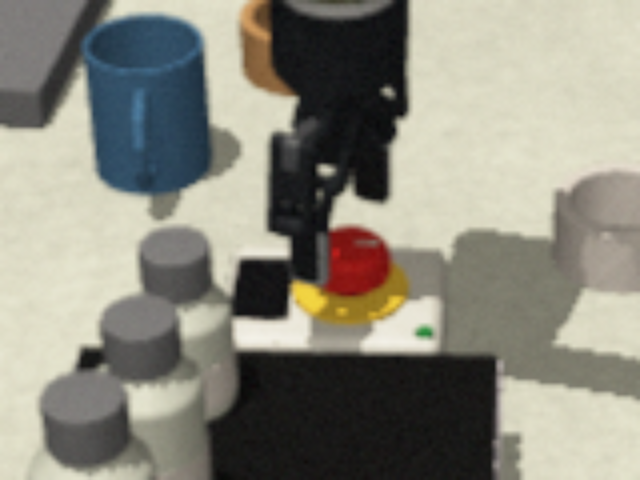

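The gripper is above and around the red head (crop 355,262), with the near finger at (310,265) clear of it. Going down another 13 mm, then closing.

>>> {"method": "play_rows", "body": {"deltas": [[-0.02, 0, -0.04, 0, 0, 0, 1], [-0.01, 0, -0.04, 0, 0, 0, 1], [0, 0, -0.03, 0, 0, 0, 1], [0, 0, 0, 0, 0, 0, 1], [0, 0, 0, 0, 0, 0, 1]]}}

```text
t: 56.7
tool_pos: [0.5601, -0.082, 0.0769]
orientation: [0.119, 0.993, 0.002, 0.006]
ft_force: [-0.3, -0.8, -0.4]
grip_width: 0.0853
finger_force: 0.0
```

>>> {"method": "play_rows", "body": {"deltas": [[0, 0, 0, 0, 0, 0, 0.6], [0, 0, 0, 0, 0, 0, 0.3], [0, 0, 0, 0, 0, 0, 0.3], [0, 0, 0, 0, 0, 0, 0.3], [0, 0, 0, 0, 0, 0, 0.3]]}}

```text
t: 57.12
tool_pos: [0.5611, -0.0812, 0.0782]
orientation: [0.119, 0.993, 0.002, 0.007]
ft_force: [-1.3, 3.7, 5.3]
grip_width: 0.0433
finger_force: 60.8
```

```bash
python3 -c "from h import *; show()"
```

```text
t 57.12 q [-0.238  0.169  1.756  0.007  1.203 -1.573] p [ 0.5611 -0.0812  0.0782] o [0.1188 0.9929 0.0023 0.0067] f [-1.3  3.7  5.3] w 0.0433 ff 60.8
```

>>> {"method": "play_rows", "body": {"deltas": [[0, 0, 0.008, 0, 0, -0.065, 0.3], [0, 0, 0.008, 0, 0, -0.065, 0.3], [0, 0, 0.008, 0, 0, -0.065, 0.3], [0, 0, 0.008, 0, 0, -0.065, 0.3], [0, 0, 0.008, 0, 0, -0.065, 0.3]]}}

```text
t: 57.53
tool_pos: [0.5609, -0.0814, 0.0829]
orientation: [0.368, 0.93, 0.0, 0.007]
ft_force: [-0.8, 3.9, 4.4]
grip_width: 0.0435
finger_force: 60.9
```

>>> {"method": "play_rows", "body": {"deltas": [[0, 0, 0.008, 0, 0, -0.065, 0.3], [0, 0, 0.008, 0, 0, -0.065, 0.3], [0, 0, 0.008, 0, 0, -0.065, 0.3], [0, 0, 0.004, 0, 0, -0.05, 0.3], [0, 0, 0, 0, 0, 0, 0.3]]}}

```text
t: 57.95
tool_pos: [0.5608, -0.0815, 0.0863]
orientation: [0.538, 0.843, -0.001, 0.006]
ft_force: [-1.6, 3.9, 5.8]
grip_width: 0.0436
finger_force: 61.0
```

>>> {"method": "play_rows", "body": {"deltas": [[0, 0, 0, 0, 0, 0, 0.3], [0, 0, 0, 0, 0, 0, 0.3], [0, 0, 0, 0, 0, 0, 0.3]]}}

```text
t: 58.2
tool_pos: [0.5608, -0.0815, 0.0863]
orientation: [0.535, 0.845, -0.001, 0.006]
ft_force: [-3.5, 4.3, 6.3]
grip_width: 0.0436
finger_force: 61.0
```

```bash
python3 -c "
from plan import *
show(); P=Path(); y=P.R.as_matrix()[:,1]; print('yaw of closing line',np.arctan2(y[1],y[0]),r.state()['ft_torque'])"
```

```text
t 58.2 q [-0.231  0.161  1.749 -0.006  1.22  -0.67 ] p [ 0.5608 -0.0815  0.0863] o [ 0.5354  0.8446 -0.0009  0.0064] f [-3.5  4.3  6.3] w 0.0436 ff 61.0
yaw of closing line 0.44092422731353276 [0.67309497 0.52764232 0.1537489 ]
```

>>> {"method": "play_rows", "body": {"deltas": [[0, 0, 0, 0, 0, 0, 1], [0, 0, 0, 0, 0, 0, 1], [0, 0, 0, 0, 0, 0, 1], [0, 0, 0, 0, 0, 0, 1], [0, 0, 0.05, 0, 0, 0, 1]]}}

```text
t: 58.62
tool_pos: [0.5596, -0.0821, 0.0904]
orientation: [0.537, 0.844, -0.002, 0.005]
ft_force: [-0.7, 1.1, 0.2]
grip_width: 0.0856
finger_force: 0.0
```

>>> {"method": "play_rows", "body": {"deltas": [[0, 0, 0.2, 0, 0, 0, 1], [0, 0, 0.3, 0, 0, 0, 1], [0, 0, 0.3, 0, 0, 0, 1], [-0.1, 0, 0.3, 0, 0, 0, 1], [-0.2, 0, 0.1, 0, 0, 0, 1]]}}

```text
t: 59.03
tool_pos: [0.5278, -0.0828, 0.2428]
orientation: [0.537, 0.844, 0.0, 0.011]
ft_force: [0.7, -0.4, 1.2]
grip_width: 0.0856
finger_force: 0.0
```

>>> {"method": "play_rows", "body": {"deltas": [[-0.3, -0.1, 0, 0, 0, 0, 1], [-0.3, -0.1, 0, 0, 0, 0, 1], [-0.2, -0.1, 0, 0, 0, 0, 1], [0, 0, 0, 0, 0, 0, 1], [0, 0, 0, 0, 0, 0, 1]]}}

```text
t: 59.45
tool_pos: [0.428, -0.1187, 0.2365]
orientation: [0.538, 0.843, -0.001, 0.007]
ft_force: [0.3, 0.0, 0.4]
grip_width: 0.0856
finger_force: 0.0
```

```bash
python3 - <<'E'
from plan import *
show()
im,W2=pts('top'); im2,_=pts('side'); cv2.imwrite('pics/end.png',im2)
A=np.load('top0.npy')
for n,(u,v) in dict(stop=(351,229)).items():
    for w in (A,W2):
        q=w[v-5:v+6,u-5:u+6].reshape(-1,3); print(n,np.nanmedian(q,0).round(4))
w=W2.reshape(-1,3)
for n,xy,H in (('tall',(.6246,.2402),.226),('mid',(.6258,.1408),.196),('short',(.6339,.0374),.166)):
    q=w[(np.hypot(w[:,0]-xy[0],w[:,1]-xy[1])<.05)&(abs(w[:,2]-H)<.008)]; print(n,len(q),((q.max(0)+q.min(0))/2).round(4) if len(q) else '')
E
```

```text
t 59.45 q [-0.382 -0.316  1.918 -0.005  1.526 -0.817] p [ 0.428  -0.1187  0.2365] o [ 0.5377  0.8431 -0.0012  0.0074] f [0.3 0.  0.4] w 0.0856 ff 0.0
stop [ 0.5575 -0.0796  0.102 ]
stop [ 0.5576 -0.0796  0.1021]
tall 242 [0.6234 0.2384 0.2244]
mid 231 [0.6249 0.1387 0.1953]
short 216 [0.6286 0.0617 0.1661]
```

View pics/end.png

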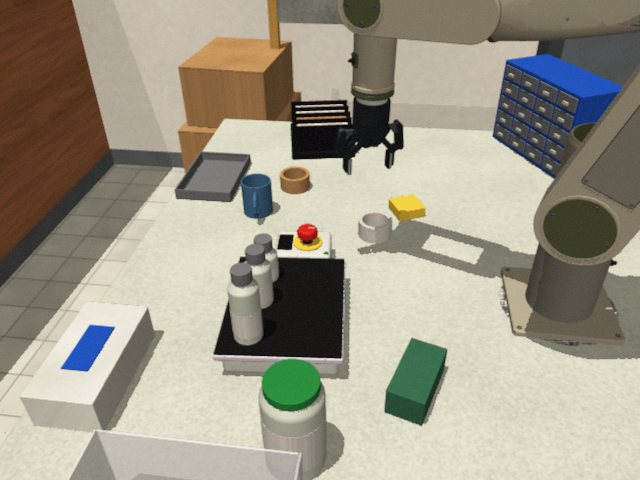

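The stop is up (0.102 m, same as at the start) and all three bottles stand on the mat. The short one now reads about 25 mm to the left of where I set it, so I'll check that it is upright and at rest.

```bash
python3 - <<'E'
from plan import *
from cyl import fit
a,W=pts('side'); fit(W,(.629,.062),.08,.12,rad=.04); fit(W,(.6246,.24),.09,.17); fit(W,(.6258,.1408),.08,.145,rad=.045)
im,T=pts('top'); A=np.load('top0.npy'); w=T.reshape(-1,3)
q=w[(np.hypot(w[:,0]-.629,w[:,1]-.062)<.05)&(abs(w[:,2]-.166)<.008)]; print('short',((q.max(0)+q.min(0))/2).round(4),np.ptp(q,axis=0).round(3))
for n,(x,y,h) in dict(mug=(.7317,-.2937,.0962),ra=(.6549,-.4345,.0488),rb=(.4109,-.2216,.0478),notes=(.3316,-.3373,.0337)).items():
    q=w[(np.hypot(w[:,0]-x,w[:,1]-y)<.07)&(abs(w[:,2]-h)<.008)]; print(n,((q.max(0)+q.min(0))/2-[x,y,h]).round(4))
E
```

```text
pts 114 centre at z 0.1 [0.63   0.0633] lean dx/dz,dy/dz deg [0.9 0. ] rms 0.0008
pts 1027 centre at z 0.13 [0.6246 0.2402] lean dx/dz,dy/dz deg [ 0.1 -0.6] rms 0.0007
pts 366 centre at z 0.112 [0.6256 0.1406] lean dx/dz,dy/dz deg [ 0.3 -1. ] rms 0.0008
short [0.6289 0.0616 0.1648] [0.037 0.035 0.014]
mug [ 0.0006  0.0042 -0.0021]
ra [-0.0001 -0.0005 -0.0024]
rb [-0.0379  0.0079 -0.0017]
notes [-0.0001 -0.0037 -0.0026]
```

The short bottle was nudged, but it is upright, at rest and still on the mat. The roll_b offset comes from the gripper hiding it from above; in the side view it sits at the same pixel as at the start. Handing in.

```bash
python3 -c "
from station import r
print(r.sign_off())"
```

```text
the job is handed in; nothing more can be done
None
```

I handed the job in at about 59 s: the stop was pressed, and the tall, middle and short bottles were inverted in that order and stand upright on the mat. The stop is turned back up. The short bottle shifted about 25 mm after I set it down but was upright and at rest on the mat at the last check, and the sign-off call returned no verdict.

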